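Lock the cream pots away

ROBOT

A 6-joint arm with a two-finger parallel gripper is mounted at the origin on a cart in front of the work surface, level with it; the furniture and walls round the work are solid. World frame = base frame: x ahead of the robot, y to its left, z up, the work surface at z = 0. Lengths are in mm, angles in rad, forces in N, time in s.
With the tool pointing down it reaches from about 300 to 775 mm from the base axis. Payload 14.6 kg.
Tool frame: the origin (TCP) lies on the centre line of the jaws, within the pads' length; the fingertips stand manip.finger_overhang ahead of it and the grasp point (between the pads) lies 11 mm behind it (manip.finger_overhang is the distance from the TCP to the fingertips, in mm); y points along the fingers, x is the direction in which the jaws open and shut, and the axes are right-handed (so a half turn about y gives the same grasp; the last joint's range is limited). The gripper opens to 94 mm and grips with 3 to 60 N. Pads are 16 mm wide; open, the fingers measure 119 mm over their backs; the gripper's body (75 mm by 177 mm) begins 78 mm behind the grasp point.
Start: joints at [1.257, 0.3, 1.521, -0, 1.321, -0.067], TCP at [134.364, 533.325, 213.446] pointing down, gripper open.
Joint ranges: [-3.03, 3.03], [-0.79, 2.21], [0.23, 2.52], [-1.04, 4.18], [0, 3.07], [-2.55, 2.55]. Speed limits (rad/s): [2.22, 2.22, 2.57, 3.14, 3.14, 3.14].

INTERFACE

Orientations are given as [roll, pitch, yaw] about the fixed x, y, z axes, in that order (R = Rz(yaw) Ry(pitch) Rx(roll)).
In Python, from cell import monitor, viewer, ticket, manip gives the robot as it stands.
- The arm moves only by the shell command python3 -m jog 'ROWS' [FORCE]. ROWS is JSON, a list of rows, each an object of numbers: "grip": the finger opening in cm, from 0 to 9.4; "dx", "dy", "dz": the shift along the tool's x, y, z in cm; "spin": the turn about the tool's y in degrees. In form: [{"grip": .., "dx": .., "dy": .., "dz": .., "spin": ..}, ...]. A call has 1 to 20 rows; each row is the pose to reach, as a shift and turn from the pose commanded when the call began, along the tool's axes at that moment; what a row does not reach only later rows make up. A row lasts 1/8 s, in which the tool goes at most 62.5 mm and 10.7 degrees, less where a joint would pass 70% of its speed; a pose out of reach is approached as far as the arm can. A call with a gripper value outside its range is refused whole. The fingers move at their own pace and stop on an object; FORCE is the grip in N (left out, the last holds). Time passes only in rows, so rows that repeat a pose let the fingers close. It gives the time, the measured TCP pose, the force and the opening at its end, in the units of the state.
- monitor.read_state(): the state, without advancing time (a new reading comes with each control period).
- viewer.camera(name): name is "scene" or "top" or "wrist"; returns a dict with "color" (400x640x3 uint8, red, green, blue), "vertical_fov" (degrees; the focal length in pixels is half the picture's height over the tangent of half this angle, whatever the lens; pixels are square), "cx", "cy" (the principal point, pixels), "k1" (the pictures are not rectified: a ray, as slopes to the right and down, at radius r is drawn at 1 + k1 r^2 times it, then the intrinsics apply), "rvec" (rotation vector, rad) and "tvec" (3), from world to camera coordinates, as OpenCV has them. Camera axes: x right, y down, z forward; pixel columns grow to the right and rows downward; lengths in mm; the calibration is good to about 2 mm. A picture is of the moment at which its call begins. There is no depth.
- ticket.sign_off(): hands the job in, once; it reports no verdict.
The state is a dict: "clock": time; "joints": joint angles; "qd": joint speeds; "effort": joint torques, N m; "eef_pos": TCP position; "eef_rot": TCP orientation; "wrist_force": force on the tool from outside, world axes, zero at the start; "moment": the same for the moment, N m; "finger_gap": finger opening in mm.
Only numpy, scipy, OpenCV 4.12 (cv2) and the standard library are available. Lean on these libraries where they do the work, as an engineer would, in place of code of your own. Each camera call takes 0.05 s, during which the arm holds its last target. There are 200 camera calls.

TASK

Take the key from its wooden stand, push it fully into the lock of the grey case and turn it clockwise to free the lid, then loosen the clamp knob (counterclockwise) and slide the lid fully open. Stand every blue cream pot from the counter upright on the floor of the case, then slide the lid fully shut, tighten the clamp knob all the way and turn the key back to lock the case. Finally put the key back fully into its stand, and leave the tape, nail polish and hair clip where they are.

Things in the scene. Friction and masses are not known exactly. Their poses are not given: they have to be found in the camera images.
- case: Fixed grey metal case, 158 x 268 mm. Origin on the counter under it, z up. In its own axes: the solid lock block, 64 mm high, takes y = +45..+105 mm; the lidded compartment reaches from there to y = -163 mm. The wall on its -x side is a guide rail (x = -70..-40 mm), the others are 8 mm thick; walls are 50 mm high, the aluminium lid's top 57 mm.
- case_in (a point): Centre of the compartment's floor, 5 mm above the counter; axes as the case. Inside, the compartment measures 120 mm (x) by 200 mm (y); the lid's underside is 50 mm above the counter.
- lid (a joint): How far the lid is slid along the case's -y, away from the lock block: 0 shut, 0.190 m fully open, which uncovers the first 190 mm of the compartment from the lock block (10 mm at the far end stay covered). Friction about 2 N when free; held by the hidden bolt of the lock (when shut) and, anywhere, by the clamp knob.
- lock (a joint): Angle of the brass lock plug in the top of the lock block: 0 locked, grows as the key turns it clockwise seen from above, stop at 1.3 rad. It works the hidden bolt, which lets go of the lid from about 1.05 rad and catches it again when turned back to 0 with the lid shut. Stays where it is left; the key has up to 0.3 rad of play in it.
- keyhole (a point): Centre of the mouth of the keyhole in the top of the plug, 64 mm above the counter; turns with the plug. Its x axis runs along the slot (which at lock = 0 lies along the case's x), z up. Slot 13.5 x 6.5 mm, 27 mm deep, with a chamfered mouth, inside a steel ring of 24 mm inner diameter, 3 mm high.
- knob (a joint): Clamp knob on the lid: 0 clamped tight, grows counterclockwise seen from above, stop at 1.3 rad; the lid is free from about 0.5 rad on. Takes about 0.2 N m and stays where it is left.
- knob_grip (a point): Grip point of the clamp knob, on its vertical axis, 78 mm above the counter, 21 mm above the lid; travels with lid and turns with knob. The black grip is a bar 38 mm long along this point's x axis, 12 mm thick (y), from 65 to 91 mm above the counter, on a 42 mm disc.
- key: Loose steel key, 61 mm long, upright. Origin at the blade's tip, z up to the head. Blade 12 mm wide (x), 5 mm thick (y), 24 mm long; a round shoulder 18 mm across (z = 24..34 mm) stops on the face of the plug or stand when fully in; flat head 30 mm wide (x), 10 mm thick (y), z = 33..61 mm. A half turn fits as well.
- key_stand: Fixed wooden block, 50 x 44 x 36 mm, in which the key stands; origin on the counter under its centre. Slot in its top along its x, 15 x 8 mm, 30 mm deep: in it the key's tip is 12 mm above the counter.
- pot_0: Round cream pot, light blue cap over a dark blue body, 58 mm across and 37 mm high, closed, standing. Origin under its centre, z up. 66 g. May be absent.
- pot_1: Round cream pot, light blue cap over a dark blue body, 58 mm across and 37 mm high, closed, standing. Origin under its centre, z up. 66 g. May be absent.
- pot_2: Round cream pot, light blue cap over a dark blue body, 58 mm across and 37 mm high, closed, standing. Origin under its centre, z up. 66 g. May be absent.
- tape: Bystander: roll of black tape, 62 mm across, 19 mm high, resting on the counter; origin under its centre. Leave alone.
- polish: Bystander: nail polish bottle, 31 mm across, 79 mm high, resting on the counter; origin under its centre. Leave alone.
- clip: Bystander: black hair clip, 96 mm long, resting on the counter; origin under its centre. Leave alone.
Not all that is in view belongs to the job. What is shaped like the pot_2 but purple or turquoise is not meant.

How it is judged:
By the outcome, as a careful person would: the job done as asked, in the order asked, and still so for the second after the job is handed in, with the robot touching nothing.
Of pot_0, pot_1, pot_2 only 2 to 3 are there at a start; the rules pass over those that are not, and their reading is None.
At some moment in a run one of pot_0, pot_1, pot_2 may be knocked a few centimetres aside while the robot is not near it.
It also fails if it takes over 210 s, if anything falls off the work surface, if the arm or the gripper's body presses on something with over 40 N, if the wrist force passes 120 N, or if a joint passes its speed limit or range.

## Working session

There is one attempt and no reset: what is moved stays moved. The work goes in short steps, Python scripts to look and compute and a shell command to move; the robot and the scene stay as the last step left them, time stands still between calls to the robot, and variables do not carry over. Pictures are saved under pics/ and viewed, about 12 in all and at most 16, crops included, and the job is handed in when it is done.

```bash
ls; mkdir -p pics
cat > h.py <<'E'
import numpy as np, cv2
from cell import monitor, viewer, ticket, manip
def shot(n,f=None):
    c=viewer.camera(n)
    if f: cv2.imwrite('pics/'+f+'.png',c['color'][...,::-1])
    return c
E
python3 - <<'E'
from h import *
s=monitor.read_state()
print({k:np.round(v,3) for k,v in s.items()}, manip.finger_overhang)
a=shot('scene')['color'];b=shot('top')
for n in('scene','top','wrist'):
    c=shot(n,n+'0'); print(n,{k:v for k,v in c.items() if k!='color'})
E
```

```text
pics
{'clock': np.float64(0.0), 'joints': array([ 1.257,  0.3  ,  1.522, -0.   ,  1.321, -0.067]), 'qd': array([-0.001,  0.001, -0.002,  0.   ,  0.   , -0.   ]), 'effort': array([-1.0000e-03, -5.3181e+01, -3.5273e+01,  7.1000e-02,  2.4000e-02,
       -0.0000e+00]), 'eef_pos': array([134.323, 533.083, 212.885]), 'eef_rot': array([-1.571e+00,  1.000e-03,  1.324e+00]), 'wrist_force': array([-0.248, -0.233, -0.485]), 'moment': array([ 0.003,  0.014, -0.037]), 'finger_gap': np.float64(93.704)} 8.0
scene {'vertical_fov': 53.673525802381135, 'cx': 326.5255281016381, 'cy': 197.194662297035, 'k1': -0.04424164166828554, 'rvec': array([ 2.12960475, -1.096809  ,  0.45332074]), 'tvec': array([-326.57453193,  395.02204145,  816.23055491])}
top {'vertical_fov': 47.113241405650314, 'cx': 318.1617370648556, 'cy': 192.04144374901412, 'k1': 0.03559215281837285, 'rvec': array([ 2.17677644, -2.19089738,  0.07842778]), 'tvec': array([  12.87964086,  588.2261701 , 1349.84233584])}
wrist {'vertical_fov': 69.63859241736995, 'cx': 325.31948595230807, 'cy': 199.56620388952027, 'k1': -0.02034026106176604, 'rvec': array([-2.3252781 , -1.81310378, -0.21384011]), 'tvec': array([-549.72311877,  -23.60635926,  388.10008144])}
```

View pics/scene0.png

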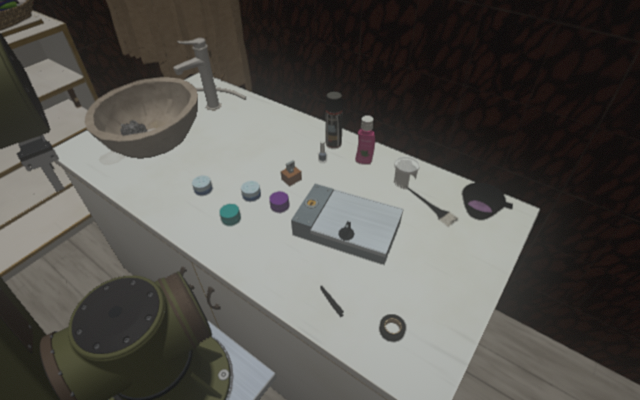

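View pics/top0.png

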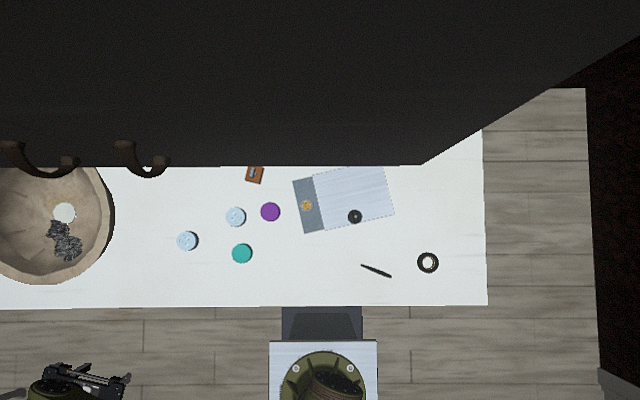

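View pics/wrist0.png

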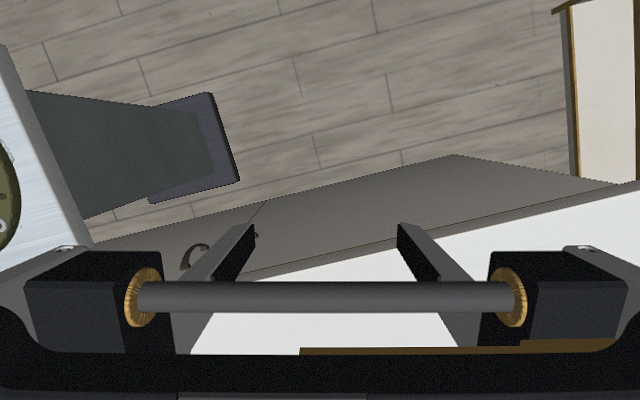

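The scene view shows two blue pots at (202,185) and (251,190), purple (279,201), turquoise (230,214), stand (291,173), lock (311,203) and knob (347,232). In the top view the pots are at (187,241) and (235,217), stand (255,175), lock (306,206), knob (354,217), clip (376,270) and tape (428,263). The wrist view shows only the counter edge.

```bash
cat >> h.py <<'E'
def K(c):
    f=200/np.tan(np.radians(c['vertical_fov']/2)); return f
def ray(c,uv):
    f=K(c); d=(np.atleast_2d(np.float64(uv))-[c['cx'],c['cy']])/f
    u=d.copy()
    for _ in range(20): u=d/(1+c['k1']*(u**2).sum(1,keepdims=True))
    R=cv2.Rodrigues(np.float64(c['rvec']))[0]
    return -R.T@c['tvec'], np.c_[u,np.ones(len(u))]@R
def plane(c,uv,z):
    o,d=ray(c,uv); return o+d*((z-o[2])/d[:,2])[:,None]
def tri(views):
    A=np.zeros((3,3));b=np.zeros(3);L=[]
    for c,uv in views:
        o,d=ray(c,uv);d=d[0]/np.linalg.norm(d[0]);P=np.eye(3)-np.outer(d,d);A+=P;b+=P@o;L.append((o,P))
    x=np.linalg.solve(A,b); return x,[np.linalg.norm(P@(x-o)) for o,P in L]
def proj(c,p):
    R=cv2.Rodrigues(np.float64(c['rvec']))[0]; q=np.atleast_2d(p)@R.T+c['tvec'];s=q[:,:2]/q[:,2:]
    return s*(1+c['k1']*(s**2).sum(1,keepdims=True))*K(c)+[c['cx'],c['cy']]
E
python3 - <<'E'
from h import *
S=shot('scene');T=shot('top');W=shot('wrist')
for c in(S,T,W): print('cam',np.round(ray(c,[320,200])[0]),np.round(ray(c,[320,200])[1],2))
for n,a,b in[('potA',(202,182),(187,240)),('potB',(251,187),(235,216)),('purple',(279,198),(270,212)),('plug',(311,203),(306,206)),('stand',(291,173),(255,175)),('knob',(347,226),(354,217)),('tape',(392,326),(428,263))]:
    x,e=tri([(S,a),(T,b)]);print(n,np.round(x),np.round(e,1))
# case corners in top
print(np.round(plane(T,[(293,180),(313,175),(300,234),(322,230),(385,166),(395,213)],60)))
o=cv2.resize(S['color'][150:270,160:420],None,fx=3,fy=3,interpolation=2)[...,::-1];cv2.imwrite('pics/sc.png',o)
o=cv2.resize(T['color'][150:280,230:440],None,fx=3.8,fy=3.8,interpolation=2)[...,::-1];cv2.imwrite('pics/tc.png',o)
E
```

```text
cam [ -55. -446.  853.] [[ 0.56  0.43 -0.71]]
cam [ 489.    8. 1389.] [[ 0.06 -0.   -1.  ]]
cam [ 69. 550. 383.] [[ 0.22 -0.07 -0.97]]
potA [449. 394.  35.] [0.5 0.5]
potB [519. 253.  37.] [1.4 1.4]
purple [530. 150.  40.] [1.1 1.1]
plug [546.  43.  69.] [1.2 1.2]
stand [640. 195.  36.] [1.1 1.1]
knob [514. -94.  92.] [3.3 3.3]
tape [ 377. -313.   22.] [0.4 0.4]
[[ 621.   82.   60.]
 [ 635.   24.   60.]
 [ 464.   62.   60.]
 [ 476.   -1.   60.]
 [ 660. -186.   60.]
 [ 523. -213.   60.]]
```

View pics/tc.png

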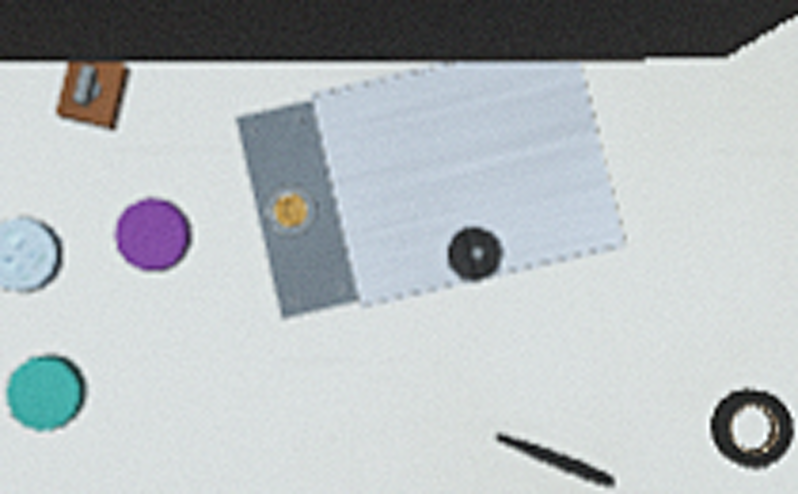

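The top crop shows the case with its yaw near 12.5°. The key slot in the stand runs roughly along world x and the knob is on the near edge of the lid. I'll hover over the stand next for a wrist view.

```bash
cat >> h.py <<'E'
def go(p,yaw):
    s=monitor.read_state();q=s['eef_pos'];R=cv2.Rodrigues(np.zeros(3))[0]
    from scipy.spatial.transform import Rotation as Ro
    M=Ro.from_euler('xyz',s['eef_rot']).as_matrix()
    d=M.T@(np.array(p)-q)/10; y0=np.arctan2(M[1,0],M[0,0]);sp=-np.degrees((yaw-y0+np.pi)%(2*np.pi)-np.pi)
    print('dx %.3f dy %.3f dz %.3f spin %.2f'%(*d,sp))
E
python3 -m jog '[{"dx":-20.4,"dz":-57.3,"spin":-2},{"dx":-20.4,"dz":-57.3,"spin":-2},{"dx":-20.4,"dz":-57.3,"spin":-2},{"dx":-20.4,"dz":-57.3,"spin":-2},{"dx":-20.4,"dz":-57.3,"spin":-2},{"dx":-20.4,"dz":-57.3,"spin":-2},{"dx":-20.4,"dz":-57.3,"spin":-2},{"dx":-20.4,"dz":-57.3,"spin":-2},{"dx":-20.4,"dz":-57.3,"spin":-2},{"dx":-20.4,"dz":-57.3,"spin":-2},{"dx":-20.4,"dz":-57.3,"spin":-2},{"dx":-20.4,"dz":-57.3,"spin":-2},{"dx":-20.4,"dz":-57.3,"spin":-2},{"dx":-20.4,"dz":-57.3,"spin":-2},{"dx":-20.4,"dz":-57.3,"spin":-2},{"dx":-20.4,"dz":-57.3,"spin":-2}]'
python3 -c "
from h import *
shot('wrist','w1')"
```

```text
validation failed for argument at $[0]...
```

View pics/w1.png

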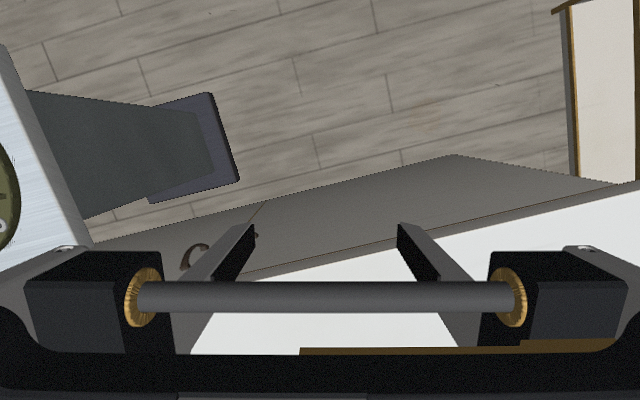

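The move was refused, so the picture shows the start pose again. Each row probably needs all five keys.

```bash
python3 -m jog '[{"grip":9.4,"dx":-20.4,"dy":0,"dz":-57.3,"spin":-2},{"grip":9.4,"dx":-20.4,"dy":0,"dz":-57.3,"spin":-2},{"grip":9.4,"dx":-20.4,"dy":0,"dz":-57.3,"spin":-2},{"grip":9.4,"dx":-20.4,"dy":0,"dz":-57.3,"spin":-2},{"grip":9.4,"dx":-20.4,"dy":0,"dz":-57.3,"spin":-2},{"grip":9.4,"dx":-20.4,"dy":0,"dz":-57.3,"spin":-2},{"grip":9.4,"dx":-20.4,"dy":0,"dz":-57.3,"spin":-2},{"grip":9.4,"dx":-20.4,"dy":0,"dz":-57.3,"spin":-2},{"grip":9.4,"dx":-20.4,"dy":0,"dz":-57.3,"spin":-2},{"grip":9.4,"dx":-20.4,"dy":0,"dz":-57.3,"spin":-2},{"grip":9.4,"dx":-20.4,"dy":0,"dz":-57.3,"spin":-2},{"grip":9.4,"dx":-20.4,"dy":0,"dz":-57.3,"spin":-2},{"grip":9.4,"dx":-20.4,"dy":0,"dz":-57.3,"spin":-2},{"grip":9.4,"dx":-20.4,"dy":0,"dz":-57.3,"spin":-2}]' 3 && python3 -c "
from h import *
shot('wrist','w2')"
```

```text
clock: 2.2
eef_pos: [639.7, 196.3, 213.9]
eef_rot: [-1.571, -0.0, 1.36]
wrist_force: [-0.3, 0.8, -0.3]
finger_gap: 94.0
```

View pics/w2.png

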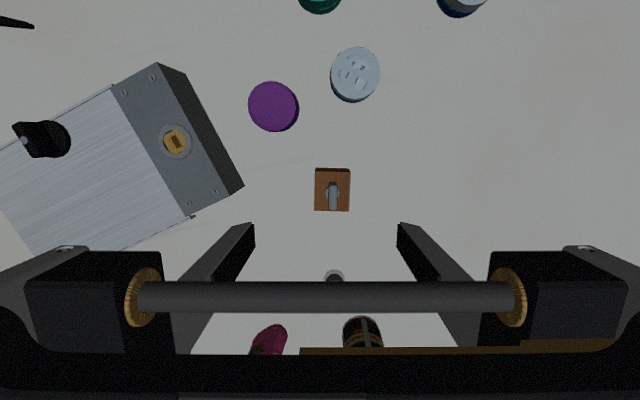

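The stand is at (332,190) with the key head in it. The brass plug is at (176,140) with its slot, the purple pot at (273,106), a blue pot at (355,74) and the polish cap at (333,275). I'll crop the stand and plug for detail.

Run:
```python
from h import *
W=shot('wrist');S=shot('scene')
I=W['color'];a=I[155:225,290:370];b=I[105:175,136:216]
cv2.imwrite('pics/c1.png',cv2.resize(np.hstack([a,b]),None,fx=5,fy=5,interpolation=2)[...,::-1])
for n,p in[('pink',(365,163)),('black',(333,147)),('polish',(322,161))]: print(n,np.round(plane(S,p,0)))
hsv=cv2.cvtColor(I,cv2.COLOR_RGB2HSV)
m=cv2.inRange(hsv,(5,90,60),(18,220,255))[150:230,280:380]
c=max(cv2.findContours(m,0,2)[0],key=cv2.contourArea);r=cv2.minAreaRect(c);print('stand rect',np.array(r[0])+[280,150],r[1:])
print(np.round(proj(W,[[639.7,196.3,36],[639.7,196.3,73]]),1))
```

```text
pink [[855.  51.   0.]]
black [[865. 190.   0.]]
polish [[780. 176.   0.]]
stand rect [331.72226334 190.72063446] ((34.55732345581055, 39.498165130615234), 1.6365768909454346)
[[325.4 187.1]
 [325.4 193.5]]
```

View pics/c1.png

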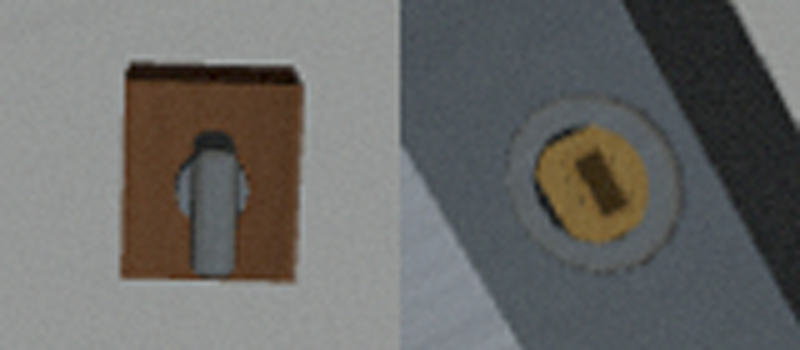

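Run:
```python
from h import *
W=shot('wrist')
P=plane(W,[(332.7,197.6)],73)[0];print(P, plane(W,[(331.7,192.5)],36), plane(W,[(136+600/5,105+185/5)],64)); go([P[0],P[1],150],1.33)
```

```text
[645.996983   202.96749673  73.        ] [[648.0283168  202.25079141  36.        ]] [[569.53337717 133.5741456   64.        ]]
dx 0.828 dy 6.360 dz -0.433 spin 1.68
```

```bash
python3 -m jog '[{"grip":9.4,"dx":0.8,"dy":5,"dz":-0.4,"spin":1.7},{"grip":9.4,"dx":0.8,"dy":6.4,"dz":-0.4,"spin":1.7},{"grip":9.4,"dx":0.8,"dy":6.4,"dz":-0.4,"spin":1.7},{"grip":9.4,"dx":0.8,"dy":6.4,"dz":-0.4,"spin":1.7}]'
python3 - <<'E'
from h import *
W=shot('wrist')
I=W['color']
u,v=proj(W,[[646,203,73]])[0].astype(int);print(u,v)
x0,y0=u-60,v-55
cv2.imwrite('pics/c2.png',cv2.resize(I[y0:y0+110,x0:x0+120],None,fx=5,fy=5,interpolation=2)[...,::-1]);print(x0,y0)
E
```

```text
clock: 2.9
eef_pos: [646.3, 202.5, 151.4]
eef_rot: [-1.573, -0.001, 1.329]
wrist_force: [0.2, 0.1, 0.6]
finger_gap: 94.0
325 207
265 152
```

View pics/c2.png

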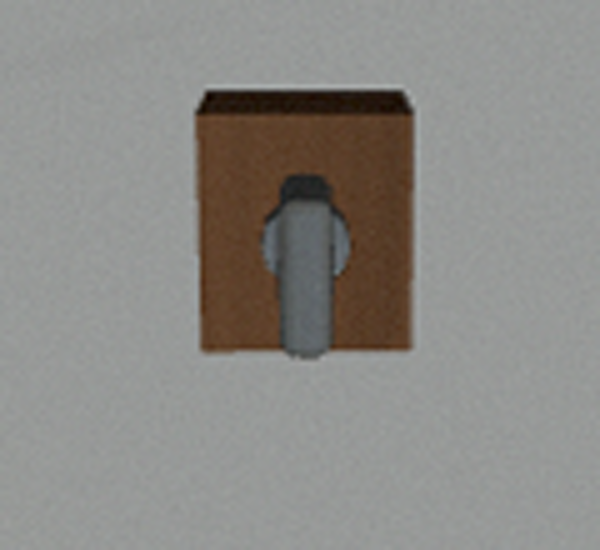

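The stand is now square to the image. Its top spans x 200–412, y 112–350 in the crop, and the key head spans x 281–331, y 197–357.

Run:
```python
from h import *
W=shot('wrist')
for z,p in((73,(326.2,207.4)),(36,(326.2,198.2))): print(z,np.round(plane(W,[p],z),1))
e=plane(W,[(265+200/5,198),(265+412/5,198),(326,152+112/5),(326,152+350/5)],36);print('stand size at z36',np.linalg.norm(e[1]-e[0]),np.linalg.norm(e[3]-e[2]))
e=plane(W,[(265+281/5,207),(265+331/5,207),(326,152+197/5),(326,152+357/5)],73);print('head size',np.linalg.norm(e[1]-e[0]),np.linalg.norm(e[3]-e[2]))
S=shot('scene');T=shot('top')
for n,c in(('S',S),('T',T)):
    hsv=cv2.cvtColor(c['color'],cv2.COLOR_RGB2HSV);m=cv2.inRange(hsv,(90,25,120),(110,110,255))
    for k in cv2.findContours(m,0,2)[0]:
        a=cv2.contourArea(k)
        if 80<a<700: q=cv2.minEnclosingCircle(k);print(n,a,np.round(q[0],1),np.round(plane(c,[q[0]],37)))
P=plane(W,[(326.2,207.4)],73)[0]; go([P[0],P[1],54],1.33)
```

```text
73 [[645.7 203.5  73. ]]
36 [[646.  203.6  36. ]]
stand size at z36 43.181097755925 49.846864420986655
head size 8.928682139216722 29.608579574605336
S 141.0 [250. 188.] [[515. 251.  37.]]
S 128.5 [200.9 182. ] [[446. 394.  37.]]
T 272.5 [186.3 241. ] [[446. 395.  37.]]
T 389.0 [356.6 181.1] [[ 619. -105.   37.]]
dx 0.083 dy 9.655 dz 0.074 spin -0.04
```

```bash
python3 -m jog '[{"grip":5,"dx":0.08,"dy":4,"dz":0.07,"spin":0},{"grip":5,"dx":0.08,"dy":7,"dz":0.07,"spin":0},{"grip":5,"dx":0.08,"dy":9,"dz":0.07,"spin":0},{"grip":5,"dx":0.08,"dy":9.6,"dz":0.07,"spin":0},{"grip":5,"dx":0.08,"dy":9.6,"dz":0.07,"spin":0},{"grip":5,"dx":0.08,"dy":9.6,"dz":0.07,"spin":0}]' && python3 -c "
from h import *
print(monitor.read_state()['eef_pos']);go([645.7,203.5,54],1.33)"
```

```text
clock: 3.85
eef_pos: [645.8, 203.6, 54.7]
eef_rot: [-1.572, -0.001, 1.329]
wrist_force: [-0.6, -0.3, -0.2]
finger_gap: 50.0
[645.82717009 203.5942523   54.73483042]
dx -0.012 dy 0.073 dz 0.010 spin -0.04
```

Close on the key; check for side forces afterwards.

```bash
python3 -m jog '[{"grip":0.5,"dx":0,"dy":0,"dz":0,"spin":0},{"grip":0.5,"dx":0,"dy":0,"dz":0,"spin":0},{"grip":0.5,"dx":0,"dy":0,"dz":0,"spin":0},{"grip":0.5,"dx":0,"dy":0,"dz":0,"spin":0},{"grip":0.5,"dx":0,"dy":0,"dz":0,"spin":0},{"grip":0.5,"dx":0,"dy":0,"dz":0,"spin":0},{"grip":0.5,"dx":0,"dy":0,"dz":0,"spin":0},{"grip":0.5,"dx":0,"dy":0,"dz":0,"spin":0}]' 40; python3 -c "
from h import *
s=monitor.read_state();print(s['wrist_force'],s['moment'],s['finger_gap'])"
```

```text
clock: 4.85
eef_pos: [645.7, 203.6, 54.1]
eef_rot: [-1.572, -0.001, 1.329]
wrist_force: [0.4, -0.0, 5.8]
finger_gap: 9.7
[ 0.40925739 -0.02870347  5.75752301] [ 0.19042766 -0.070887   -0.00901776] 9.705829085834992
```

```bash
python3 -m jog '[{"grip":0.5,"dx":0,"dy":-1,"dz":0,"spin":0},{"grip":0.5,"dx":0,"dy":-3,"dz":0,"spin":0},{"grip":0.5,"dx":0,"dy":-6,"dz":0,"spin":0},{"grip":0.5,"dx":0,"dy":-11,"dz":0,"spin":0},{"grip":0.5,"dx":0,"dy":-11.6,"dz":0,"spin":0},{"grip":0.5,"dx":0,"dy":-11.6,"dz":0,"spin":0}]' && python3 -c "
from h import *
go([604,56,170],1.789)"
```

```text
clock: 5.6
eef_pos: [645.2, 203.4, 170.0]
eef_rot: [-1.571, -0.0, 1.329]
wrist_force: [0.4, 0.0, -0.7]
finger_gap: 9.4
dx -15.297 dy -0.001 dz 0.476 spin -26.35
```

```bash
python3 -m jog '[{"grip":0.5,"dx":-5,"dy":0,"dz":0.1,"spin":-9},{"grip":0.5,"dx":-10,"dy":0,"dz":0.3,"spin":-18},{"grip":0.5,"dx":-15.3,"dy":0,"dz":0.5,"spin":-26.4},{"grip":0.5,"dx":-15.3,"dy":0,"dz":0.5,"spin":-26.4},{"grip":0.5,"dx":-15.3,"dy":0,"dz":0.5,"spin":-26.4},{"grip":0.5,"dx":-15.3,"dy":0,"dz":0.5,"spin":-26.4},{"grip":0.5,"dx":-15.3,"dy":0,"dz":0.5,"spin":-26.4}]'
python3 - <<'E'
from h import *
W=shot('wrist','w3')
I=W['color']
hsv=cv2.cvtColor(I,cv2.COLOR_RGB2HSV);m=cv2.inRange(hsv,(12,110,90),(30,255,255))
c=[k for k in cv2.findContours(m,0,2)[0] if 100<cv2.contourArea(k)<5000]
for k in c: print(cv2.contourArea(k),cv2.minEnclosingCircle(k),cv2.minAreaRect(k))
u,v=proj(W,[[546,43,64]])[0].astype(int);print(u,v)
x0,y0=u-80,v-60
cv2.imwrite('pics/c3.png',cv2.resize(I[y0:y0+120,x0:x0+160],None,fx=5,fy=5,interpolation=2)[...,::-1]);print(x0,y0)
E
```

```text
clock: 6.48
eef_pos: [603.8, 57.0, 169.1]
eef_rot: [-1.57, -0.0, 1.791]
wrist_force: [-1.1, 1.6, 0.2]
finger_gap: 9.8
1052.5 ((444.23809814453125, 255.0238037109375), 24.134838104248047) ((442.7865295410156, 254.7415771484375), (35.191932678222656, 38.795921325683594), 32.00538635253906)
469.0 ((326.5, 144.11904907226562), 13.215437889099121) ((326.5, 144.5), (23.0, 23.0), 90.0)
324 139
244 79
```

View pics/c3.png

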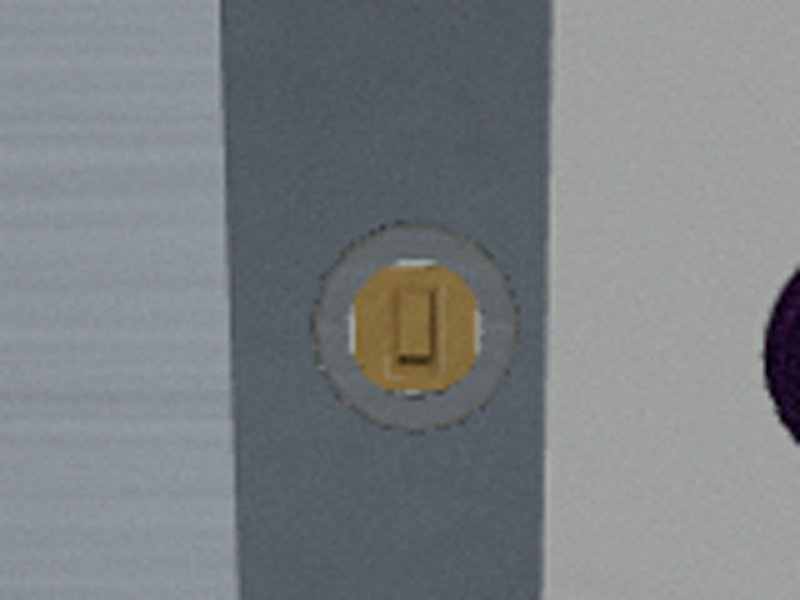

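The plug centre is at image (326.5,144.3), and the slot is vertical, matching the tool yaw.

Run:
```python
from h import *
W=shot('wrist');S=shot('scene')
hsv=cv2.cvtColor(S['color'],cv2.COLOR_RGB2HSV);m=cv2.inRange(hsv,(12,110,90),(30,255,255))
q=None
for k in cv2.findContours(m,0,2)[0]:
    M=cv2.moments(k)
    if M['m00']>15 and abs(M['m10']/M['m00']-311)<15: q=(M['m10']/M['m00'],M['m01']/M['m00'])
print(q,tri([(W,(326.7,144.4)),(S,q)]) if q else 0)
P=plane(W,[(326.7,144.4)],64)[0];print(P)
yaw=1.791;k=np.array([645.7,203.5])-[645.7,203.6];print(k)
go([P[0],P[1],118],1.791); go([P[0],P[1],118],1.785)
```

```text
None 0
[549.6087619  46.2082405  64.       ]
[ 0.  -0.1]
dx 0.173 dy 5.133 dz 5.517 spin -0.03
dx 0.173 dy 5.133 dz 5.517 spin 0.31
```

```bash
python3 -m jog '[{"grip":0.5,"dx":0.17,"dy":0,"dz":4,"spin":0},{"grip":0.5,"dx":0.17,"dy":3,"dz":5.5,"spin":0},{"grip":0.5,"dx":0.17,"dy":5.1,"dz":5.5,"spin":0},{"grip":0.5,"dx":0.17,"dy":5.1,"dz":5.5,"spin":0},{"grip":0.5,"dx":0.17,"dy":5.1,"dz":5.5,"spin":0},{"grip":0.5,"dx":0.17,"dy":5.1,"dz":5.5,"spin":0}]'
python3 - <<'E'
from h import *
W=shot('wrist'); go([549.6,46.2,105],1.789)
u,v=proj(W,[[549.6,46.2,70]])[0].astype(int);x0,y0=u-60,v-60
cv2.imwrite('pics/c4.png',cv2.resize(W['color'][y0:y0+110,x0:x0+120],None,fx=5,fy=5,interpolation=2)[...,::-1]);print(x0,y0,u,v)
E
```

```text
clock: 7.38
eef_pos: [550.3, 45.9, 119.3]
eef_rot: [-1.572, 0.0, 1.79]
wrist_force: [0.6, 0.2, 0.3]
finger_gap: 9.9
dx 0.048 dy 1.419 dz 0.050 spin 0.06
265 157 325 217
```

View pics/c4.png

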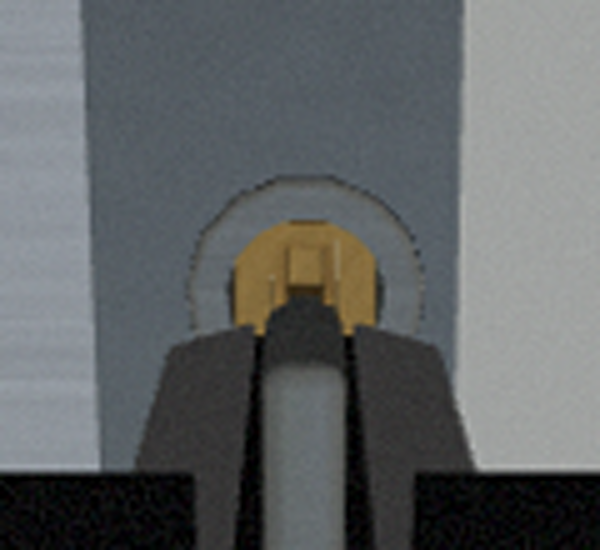

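The key and slot are centred on each other (304 and 305 in the crop). Starting the insertion.

```bash
python3 -m jog '[{"grip":0.5,"dx":0.04,"dy":0.8,"dz":0.05,"spin":0},{"grip":0.5,"dx":0.04,"dy":1.2,"dz":0.05,"spin":0},{"grip":0.5,"dx":0.04,"dy":1.5,"dz":0.05,"spin":0},{"grip":0.5,"dx":0.04,"dy":1.8,"dz":0.05,"spin":0},{"grip":0.5,"dx":0.04,"dy":1.8,"dz":0.05,"spin":0}]'; python3 -c "
from h import *
s=monitor.read_state();print(s['eef_pos'],s['wrist_force'],s['moment']);go([549.6,46.2,82],1.789)"
```

```text
clock: 8.05
eef_pos: [549.1, 46.0, 100.2]
eef_rot: [-1.57, -0.0, 1.79]
wrist_force: [-0.4, 0.5, 0.1]
finger_gap: 9.5
[549.11686345  46.04923645 100.24201561] [-0.44114166  0.47638392  0.05516475] [ 0.0765733   0.08928815 -0.00825979]
dx 0.004 dy 1.824 dz -0.051 spin 0.06
```

Tip is 6 mm below the plug face with no force, so the key is in the slot. Continuing.

```bash
python3 -m jog '[{"grip":0.5,"dx":0,"dy":0.4,"dz":-0.02,"spin":0},{"grip":0.5,"dx":0,"dy":0.8,"dz":-0.02,"spin":0},{"grip":0.5,"dx":0,"dy":1.2,"dz":-0.02,"spin":0},{"grip":0.5,"dx":0,"dy":1.6,"dz":-0.02,"spin":0},{"grip":0.5,"dx":0,"dy":1.85,"dz":-0.02,"spin":0},{"grip":0.5,"dx":0,"dy":1.95,"dz":-0.02,"spin":0},{"grip":0.5,"dx":0,"dy":1.95,"dz":-0.02,"spin":0}]'; python3 -c "
from h import *
s=monitor.read_state();print(s['eef_pos'],s['wrist_force'],s['moment']);go([549.6,46.2,82],1.789)"
```

```text
clock: 8.93
eef_pos: [549.3, 46.1, 81.9]
eef_rot: [-1.571, 0.0, 1.79]
wrist_force: [-10.1, -1.0, 14.3]
finger_gap: 9.9
[549.34792666  46.11250264  81.90699305] [-10.10337021  -0.98444153  14.29042424] [-0.19123599  2.00561693 -0.02237006]
dx 0.003 dy -0.009 dz -0.027 spin 0.06
```

Seated. Turn clockwise about 1.3 rad plus some play.

```bash
python3 -m jog '[{"grip":0.5,"dx":0,"dy":-0.05,"dz":0.05,"spin":4},{"grip":0.5,"dx":0,"dy":-0.05,"dz":0.05,"spin":11},{"grip":0.5,"dx":0,"dy":-0.05,"dz":0.05,"spin":18},{"grip":0.5,"dx":0,"dy":-0.05,"dz":0.05,"spin":25},{"grip":0.5,"dx":0,"dy":-0.05,"dz":0.05,"spin":32},{"grip":0.5,"dx":0,"dy":-0.05,"dz":0.05,"spin":39},{"grip":0.5,"dx":0,"dy":-0.05,"dz":0.05,"spin":46},{"grip":0.5,"dx":0,"dy":-0.05,"dz":0.05,"spin":53},{"grip":0.5,"dx":0,"dy":-0.05,"dz":0.05,"spin":60},{"grip":0.5,"dx":0,"dy":-0.05,"dz":0.05,"spin":66},{"grip":0.5,"dx":0,"dy":-0.05,"dz":0.05,"spin":70},{"grip":0.5,"dx":0,"dy":-0.05,"dz":0.05,"spin":70}]' 50; python3 -c "
from h import *
s=monitor.read_state();print(s['eef_pos'],s['wrist_force'],s['moment'],1.79-s['eef_rot'][2])"
```

```text
clock: 10.42
eef_pos: [549.7, 46.9, 82.0]
eef_rot: [-1.571, -0.003, 0.567]
wrist_force: [1.8, 5.9, 3.6]
finger_gap: 9.7
[549.73792122  46.89086087  81.98758004] [1.8106265  5.94943646 3.63215445] [ 1.20824284 -0.06068019  0.01721317] 1.2226585075765497
```

```bash
python3 -m jog '[{"grip":0.5,"dx":0,"dy":0,"dz":0,"spin":3},{"grip":0.5,"dx":0,"dy":0,"dz":0,"spin":6},{"grip":0.5,"dx":0,"dy":0,"dz":0,"spin":9},{"grip":0.5,"dx":0,"dy":0,"dz":0,"spin":11},{"grip":0.5,"dx":0,"dy":0,"dz":0,"spin":11}]' 50; python3 -c "
from h import *
s=monitor.read_state();print(s['eef_pos'],s['wrist_force'],s['moment'],1.79-s['eef_rot'][2])"
```

```text
clock: 11.05
eef_pos: [549.8, 46.9, 82.0]
eef_rot: [-1.57, -0.003, 0.376]
wrist_force: [1.5, 6.4, 3.5]
finger_gap: 9.4
[549.82708395  46.92144059  82.02329768] [1.48879006 6.41553758 3.49910379] [ 1.24179271 -0.24126336  0.03186138] 1.4141112304074426
```

```bash
python3 -m jog '[{"grip":0.5,"dx":0,"dy":0,"dz":0,"spin":3},{"grip":0.5,"dx":0,"dy":0,"dz":0,"spin":5},{"grip":0.5,"dx":0,"dy":0,"dz":0,"spin":7},{"grip":0.5,"dx":0,"dy":0,"dz":0,"spin":7}]' 50; python3 -c "
from h import *
s=monitor.read_state();print(s['wrist_force'],s['moment'],1.79-s['eef_rot'][2])"
```

```text
clock: 11.55
eef_pos: [549.9, 47.0, 82.0]
eef_rot: [-1.57, -0.003, 0.254]
wrist_force: [2.6, 7.1, 2.4]
finger_gap: 9.7
[2.62038886 7.10551166 2.44946546] [ 1.37390068 -0.42104448  0.30431035] 1.535852189172852
```

```bash
python3 -m jog '[{"grip":0.5,"dx":0,"dy":0,"dz":0,"spin":-2},{"grip":3,"dx":0,"dy":0,"dz":0,"spin":-2},{"grip":4,"dx":0,"dy":0,"dz":0,"spin":-2},{"grip":4,"dx":0,"dy":0,"dz":0,"spin":-2},{"grip":4,"dx":0,"dy":-4,"dz":0,"spin":-2},{"grip":4,"dx":0,"dy":-10,"dz":0,"spin":-2},{"grip":4,"dx":0,"dy":-10,"dz":0,"spin":-2}]'; python3 -c "
from h import *
go([514,-94,182],0.3)"
```

```text
clock: 12.42
eef_pos: [550.6, 46.0, 185.7]
eef_rot: [-1.573, -0.007, 0.289]
wrist_force: [-0.7, 0.0, -0.7]
finger_gap: 40.1
dx -7.502 dy 0.344 dz -12.375 spin -0.64
```

```bash
python3 -m jog '[{"grip":8,"dx":-3,"dy":0,"dz":-5,"spin":0},{"grip":8,"dx":-6,"dy":0,"dz":-10,"spin":0},{"grip":8,"dx":-7.5,"dy":0,"dz":-12.4,"spin":0},{"grip":8,"dx":-7.5,"dy":0,"dz":-12.4,"spin":0},{"grip":8,"dx":-7.5,"dy":0,"dz":-12.4,"spin":0},{"grip":8,"dx":-7.5,"dy":0,"dz":-12.4,"spin":0}]'; python3 -c "
from h import *
shot('wrist','w4')"
```

```text
clock: 13.18
eef_pos: [512.5, -93.2, 181.2]
eef_rot: [-1.571, 0.0, 0.29]
wrist_force: [0.3, 1.5, -0.7]
finger_gap: 80.2
```

View pics/w4.png

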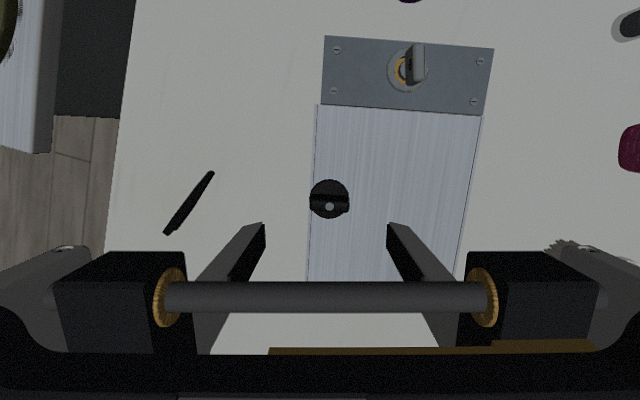

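The knob is at (330,200) with its bar along the image horizontal, i.e. the case x axis. The key stands turned in the lock at (415,62). I'll rotate so the jaws close across the bar.

Run:
```python
from h import *
W=shot('wrist');P=plane(W,[(329.5,202)],85)[0];print(P);go([P[0],P[1],165],-1.353)
```

```text
[515.49979796 -91.08841757  85.        ]
dx 0.354 dy 1.630 dz 0.141 spin 94.15
```

```bash
python3 -m jog '[{"grip":6,"dx":0.35,"dy":0,"dz":0.14,"spin":10},{"grip":6,"dx":0.35,"dy":0,"dz":0.14,"spin":20},{"grip":6,"dx":0.35,"dy":0,"dz":0.14,"spin":30},{"grip":6,"dx":0.35,"dy":0,"dz":0.14,"spin":40},{"grip":6,"dx":0.35,"dy":0,"dz":0.14,"spin":50},{"grip":6,"dx":0.35,"dy":0,"dz":0.14,"spin":60},{"grip":6,"dx":0.35,"dy":0,"dz":0.14,"spin":70},{"grip":6,"dx":0.35,"dy":0,"dz":0.14,"spin":80},{"grip":6,"dx":0.35,"dy":1.6,"dz":0.14,"spin":90},{"grip":6,"dx":0.35,"dy":1.6,"dz":0.14,"spin":94.2},{"grip":6,"dx":0.35,"dy":1.6,"dz":0.14,"spin":94.2},{"grip":6,"dx":0.35,"dy":1.6,"dz":0.14,"spin":94.2}]'
python3 - <<'E'
from h import *
W=shot('wrist');np.save('w5.npy',W,allow_pickle=True)
u,v=proj(W,[[515.5,-91.1,91]])[0].astype(int);x0,y0=u-60,v-60;print(u,v,x0,y0)
cv2.imwrite('pics/c5.png',cv2.resize(W['color'][y0:y0+110,x0:x0+120],None,fx=5,fy=5,interpolation=2)[...,::-1])
E
```

```text
clock: 14.78
eef_pos: [515.4, -91.7, 165.6]
eef_rot: [-1.571, -0.0, -1.353]
wrist_force: [0.1, -0.0, -0.1]
finger_gap: 59.9
324 208 264 148
```

View pics/c5.png

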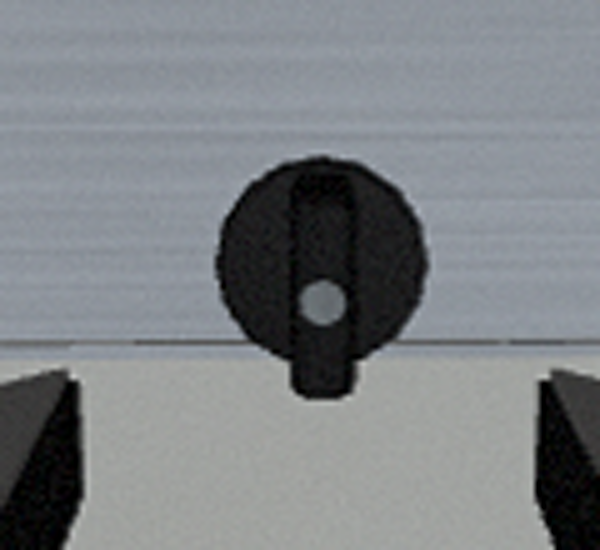

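The bar is vertical in the crop (x 292–356), with its centre dot at (322,303).

Run:
```python
from h import *
W=shot('wrist');P=plane(W,[(328.5,208.6)],91)[0];print(P);go([P[0],P[1],78],-1.353)
```

```text
[515.92818413 -94.35749228  91.        ]
dx 0.263 dy 8.758 dz -0.005 spin -0.04
```

```bash
python3 -m jog '[{"grip":4,"dx":0.26,"dy":4,"dz":0,"spin":0},{"grip":4,"dx":0.26,"dy":7,"dz":0,"spin":0},{"grip":4,"dx":0.26,"dy":8.9,"dz":0,"spin":0},{"grip":4,"dx":0.26,"dy":8.9,"dz":0,"spin":0},{"grip":4,"dx":0.26,"dy":8.9,"dz":0,"spin":0},{"grip":0.5,"dx":0.26,"dy":8.9,"dz":0,"spin":0},{"grip":0.5,"dx":0.26,"dy":8.9,"dz":0,"spin":0},{"grip":0.5,"dx":0.26,"dy":8.9,"dz":0,"spin":0},{"grip":0.5,"dx":0.26,"dy":8.9,"dz":0,"spin":0},{"grip":0.5,"dx":0.26,"dy":8.9,"dz":0,"spin":0},{"grip":0.5,"dx":0.26,"dy":8.9,"dz":0,"spin":0}]' 50; python3 -c "
from h import *
s=monitor.read_state();print(s['wrist_force'],s['moment'])"
```

```text
clock: 16.25
eef_pos: [515.9, -94.2, 76.7]
eef_rot: [-1.571, 0.0, -1.355]
wrist_force: [-1.8, 3.8, 5.3]
finger_gap: 11.8
[-1.77069754  3.82838258  5.27962713] [0.7807777  0.50018367 0.17759281]
```

Loosen: counterclockwise = spin negative, about 74°.

```bash
python3 -m jog '[{"grip":0.5,"dx":0,"dy":0,"dz":0,"spin":-4},{"grip":0.5,"dx":0,"dy":0,"dz":0,"spin":-10},{"grip":0.5,"dx":0,"dy":0,"dz":0,"spin":-17},{"grip":0.5,"dx":0,"dy":0,"dz":0,"spin":-24},{"grip":0.5,"dx":0,"dy":0,"dz":0,"spin":-31},{"grip":0.5,"dx":0,"dy":0,"dz":0,"spin":-38},{"grip":0.5,"dx":0,"dy":0,"dz":0,"spin":-45},{"grip":0.5,"dx":0,"dy":0,"dz":0,"spin":-52},{"grip":0.5,"dx":0,"dy":0,"dz":0,"spin":-58},{"grip":0.5,"dx":0,"dy":0,"dz":0,"spin":-64},{"grip":0.5,"dx":0,"dy":0,"dz":0,"spin":-68},{"grip":0.5,"dx":0,"dy":0,"dz":0,"spin":-68}]'; python3 -c "
from h import *
s=monitor.read_state();print(s['wrist_force'],s['moment']);q=s['eef_pos'];a=np.radians(12.5);go(q+190*np.array([np.sin(a),-np.cos(a),0]),s['eef_rot'][2])"
```

```text
clock: 17.75
eef_pos: [516.3, -94.6, 76.5]
eef_rot: [-1.571, -0.001, -0.169]
wrist_force: [4.7, -0.2, -1.3]
finger_gap: 11.7
[ 4.68735711 -0.16401212 -1.26475622] [-0.01253444 -0.80132263  0.04400322]
dx 7.171 dy 0.012 dz -17.595 spin -0.00
```

```bash
python3 -m jog '[{"grip":0.5,"dx":0.38,"dy":0,"dz":-0.93,"spin":0},{"grip":0.5,"dx":0.76,"dy":0,"dz":-1.85,"spin":0},{"grip":0.5,"dx":1.13,"dy":0,"dz":-2.78,"spin":0},{"grip":0.5,"dx":1.13,"dy":0,"dz":-2.78,"spin":0}]'; python3 -c "
from h import *
s=monitor.read_state();print(s['wrist_force'],s['moment'])"
```

```text
clock: 18.25
eef_pos: [523.1, -124.4, 76.5]
eef_rot: [-1.571, -0.002, -0.171]
wrist_force: [6.5, -0.8, -2.0]
finger_gap: 11.4
[ 6.4729748  -0.81517465 -1.95768904] [-0.16182249 -1.10522883  0.13493663]
```

```bash
python3 -m jog '[{"grip":0.5,"dx":0.6,"dy":0,"dz":-1.5,"spin":0},{"grip":0.5,"dx":1.2,"dy":0,"dz":-3,"spin":0},{"grip":0.5,"dx":1.84,"dy":0,"dz":-4.5,"spin":0},{"grip":0.5,"dx":2.45,"dy":0,"dz":-6,"spin":0},{"grip":0.5,"dx":3.06,"dy":0,"dz":-7.5,"spin":0},{"grip":0.5,"dx":3.67,"dy":0,"dz":-9,"spin":0},{"grip":0.5,"dx":4.28,"dy":0,"dz":-10.5,"spin":0},{"grip":0.5,"dx":4.9,"dy":0,"dz":-12,"spin":0},{"grip":0.5,"dx":5.5,"dy":0,"dz":-13.5,"spin":0},{"grip":0.5,"dx":5.9,"dy":0,"dz":-14.5,"spin":0},{"grip":0.5,"dx":6.1,"dy":0,"dz":-15,"spin":0},{"grip":0.5,"dx":6.1,"dy":0,"dz":-15,"spin":0},{"grip":0.5,"dx":6.1,"dy":0,"dz":-15,"spin":0}]'; python3 -c "
from h import *
s=monitor.read_state();print(s['eef_pos'],s['wrist_force'],s['moment'])
S=shot('scene','s2')"
```

```text
clock: 19.88
eef_pos: [558.4, -280.2, 76.5]
eef_rot: [-1.568, -0.001, -0.169]
wrist_force: [7.9, 11.5, 1.9]
finger_gap: 11.8
[ 558.40046784 -280.15914362   76.49291421] [ 7.88572068 11.51535852  1.90855284] [ 2.16594055 -1.54541973  0.11328331]
```

Stop reached after 190 mm of travel. Release, rise and move over the pots.

```bash
python3 -m jog '[{"grip":3,"dx":0,"dy":0,"dz":0.1,"spin":0},{"grip":4,"dx":0,"dy":0,"dz":0.1,"spin":0},{"grip":4,"dx":0,"dy":0,"dz":0.1,"spin":0},{"grip":4,"dx":0,"dy":-5,"dz":0.1,"spin":0},{"grip":4,"dx":0,"dy":-10,"dz":0.1,"spin":0},{"grip":4,"dx":0,"dy":-10,"dz":0.1,"spin":0}]'; python3 -c "
from h import *
go([519,253,176],0.218)"
```

```text
clock: 20.68
eef_pos: [558.7, -281.8, 180.6]
eef_rot: [-1.573, -0.006, -0.169]
wrist_force: [-0.1, 0.6, -0.3]
finger_gap: 40.0
dx -12.899 dy 0.251 dz 52.051 spin -22.16
```

```bash
python3 -m jog '[{"grip":9.4,"dx":-1.3,"dy":0,"dz":5,"spin":-4},{"grip":9.4,"dx":-2.7,"dy":0,"dz":11,"spin":-9},{"grip":9.4,"dx":-4.2,"dy":0,"dz":17,"spin":-15},{"grip":9.4,"dx":-5.7,"dy":0,"dz":23,"spin":-22.2},{"grip":9.4,"dx":-7.2,"dy":0,"dz":29,"spin":-22.2},{"grip":9.4,"dx":-8.7,"dy":0,"dz":35,"spin":-22.2},{"grip":9.4,"dx":-10.2,"dy":0,"dz":41,"spin":-22.2},{"grip":9.4,"dx":-11.7,"dy":0,"dz":47,"spin":-22.2},{"grip":9.4,"dx":-12.9,"dy":0,"dz":52,"spin":-22.2},{"grip":9.4,"dx":-12.9,"dy":0,"dz":52,"spin":-22.2},{"grip":9.4,"dx":-12.9,"dy":0,"dz":52,"spin":-22.2},{"grip":9.4,"dx":-12.9,"dy":0,"dz":52,"spin":-22.2}]'
python3 - <<'E'
from h import *
W=shot('wrist','w6')
hsv=cv2.cvtColor(W['color'],cv2.COLOR_RGB2HSV);m=cv2.inRange(hsv,(92,25,90),(112,120,255))
for k in cv2.findContours(m,0,2)[0]:
    if cv2.contourArea(k)>300:
        q=cv2.minEnclosingCircle(k);print(cv2.contourArea(k),np.round(q[0],1),q[1],np.round(plane(W,[q[0]],37)))
E
```

```text
clock: 22.18
eef_pos: [517.7, 252.2, 176.2]
eef_rot: [-1.571, 0.0, 0.218]
wrist_force: [0.2, 0.5, -0.1]
finger_gap: 93.8
1888.0 [328.  188.5] 25.822568893432617 [[519. 258.  37.]]
2653.5 [289.3  35.4] 30.84000587463379 [[448. 399.  37.]]
```

View pics/w6.png

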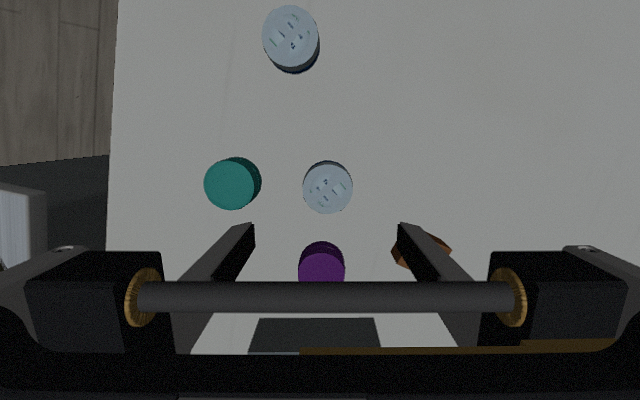

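Pot B is at (328,188), turquoise at (232,183), purple at (321,262) and pot A at (290,38). I'll lower for a second measurement.

```bash
cat >> h.py <<'E'
def pots(W,near=None):
    hsv=cv2.cvtColor(W['color'],cv2.COLOR_RGB2HSV);m=cv2.inRange(hsv,(92,25,90),(112,120,255))
    r=[cv2.fitEllipse(cv2.convexHull(k)) for k in cv2.findContours(m,0,2)[0] if 300<cv2.contourArea(k)<6000]
    return r
E
python3 -c "
from h import *
W=shot('wrist');np.save('a.npy',W,allow_pickle=True);go([519,258,125],0.218)"
python3 -m jog '[{"grip":8,"dx":0.25,"dy":3,"dz":0.54,"spin":0},{"grip":8,"dx":0.25,"dy":5,"dz":0.54,"spin":0},{"grip":8,"dx":0.25,"dy":5,"dz":0.54,"spin":0},{"grip":8,"dx":0.25,"dy":5,"dz":0.54,"spin":0}]'
python3 - <<'E'
from h import *
A=np.load('a.npy',allow_pickle=True).item();W=shot('wrist')
for n,c in(('A',A),('W',W)):
    for e in pots(c): print(n,np.round(e[0],1),np.round(e[1],1),np.round(plane(c,[e[0]],37),1))
pa=min(pots(A),key=lambda e:abs(e[0][1]-188))[0];pw=min(pots(W),key=lambda e:abs(e[0][1]-200))[0]
print(tri([(A,pa),(W,pw)]))
P=plane(W,[pw],37)[0];go([P[0],P[1],17],0.218)
E
```

```text
dx 0.245 dy 5.145 dz 0.523 spin -0.02
clock: 22.78
eef_pos: [519.2, 259.0, 127.5]
eef_rot: [-1.571, -0.001, 0.219]
wrist_force: [0.3, -0.4, 0.6]
finger_gap: 79.9
A [327.2 188.7] [49.6 50. ] [[518. 258.  37.]]
A [289.3  35.6] [56.  61.8] [[448.6 399.   37. ]]
W [324.2 205.3] [56.9 58.8] [[517.9 258.2  37. ]]
W [278.9  24.9] [66.8 74.1] [[448.7 399.   37. ]]
(array([518.17123362, 257.20655331,  32.8877014 ]), [np.float64(0.03918038174297776), np.float64(0.03918038174306959)])
dx -0.163 dy 11.061 dz -0.064 spin 0.05
```

```bash
python3 -m jog '[{"grip":8,"dx":-0.16,"dy":4,"dz":-0.06,"spin":0},{"grip":8,"dx":-0.16,"dy":8,"dz":-0.06,"spin":0},{"grip":8,"dx":-0.16,"dy":10.5,"dz":-0.06,"spin":0},{"grip":8,"dx":-0.16,"dy":10.8,"dz":-0.06,"spin":0},{"grip":8,"dx":-0.16,"dy":10.8,"dz":-0.06,"spin":0},{"grip":5,"dx":-0.16,"dy":10.8,"dz":-0.06,"spin":0},{"grip":5,"dx":-0.16,"dy":10.8,"dz":-0.06,"spin":0},{"grip":5,"dx":-0.16,"dy":10.8,"dz":-0.06,"spin":0},{"grip":5,"dx":-0.16,"dy":10.8,"dz":-0.06,"spin":0},{"grip":5,"dx":-0.16,"dy":10.8,"dz":-0.06,"spin":0}]' 25; python3 -m jog '[{"grip":5,"dx":0,"dy":-4,"dz":0,"spin":0},{"grip":5,"dx":0,"dy":-10,"dz":0,"spin":0},{"grip":5,"dx":0,"dy":-13,"dz":0,"spin":0},{"grip":5,"dx":0,"dy":-13,"dz":0,"spin":0},{"grip":5,"dx":0,"dy":-13,"dz":0,"spin":0}]'
python3 - <<'E'
from h import *
a=np.arctan2(np.sin(1.789-np.pi/2),np.cos(1.789-np.pi/2));X=np.array([np.cos(a),np.sin(a)]);Y=np.array([-np.sin(a),np.cos(a)])
O=np.array([549.6,46.2])-75*Y
print(a,O)
for y in(-5,-95): print(y,O+20*X+y*Y)
p=O+20*X-95*Y; go([*p,150],a)
E
```

```text
clock: 24.08
eef_pos: [517.6, 258.4, 19.0]
eef_rot: [-1.571, -0.001, 0.219]
wrist_force: [-1.0, -0.8, 5.3]
finger_gap: 56.8
clock: 24.7
eef_pos: [516.7, 258.1, 147.0]
eef_rot: [-1.571, 0.002, 0.219]
wrist_force: [0.0, -0.3, -0.2]
finger_gap: 56.6
0.21820367320510337 [565.83571809 -27.02159147]
-5 [586.44385702 -27.57350608]
-95 [ 605.92671873 -115.43941585]
dx 0.588 dy -0.289 dz -38.396 spin 0.06
```

```bash
python3 -m jog '[{"grip":5,"dx":0.1,"dy":-0.3,"dz":-5,"spin":0},{"grip":5,"dx":0.2,"dy":-0.3,"dz":-11,"spin":0},{"grip":5,"dx":0.3,"dy":-0.3,"dz":-17,"spin":0},{"grip":5,"dx":0.4,"dy":-0.3,"dz":-23,"spin":0},{"grip":5,"dx":0.5,"dy":-0.3,"dz":-29,"spin":0},{"grip":5,"dx":0.6,"dy":-0.3,"dz":-34,"spin":0},{"grip":5,"dx":0.6,"dy":-0.3,"dz":-38.4,"spin":0},{"grip":5,"dx":0.6,"dy":-0.3,"dz":-38.4,"spin":0},{"grip":5,"dx":0.6,"dy":-0.3,"dz":-38.4,"spin":0},{"grip":5,"dx":0.6,"dy":-0.3,"dz":-38.4,"spin":0}]';python3 -c "
from h import *
W=shot('wrist','w7');np.save('w7.npy',W,allow_pickle=True)"
```

```text
clock: 25.95
eef_pos: [606.4, -114.1, 150.9]
eef_rot: [-1.57, 0.001, 0.221]
wrist_force: [0.2, 0.5, -0.7]
finger_gap: 56.9
```

View pics/w7.png

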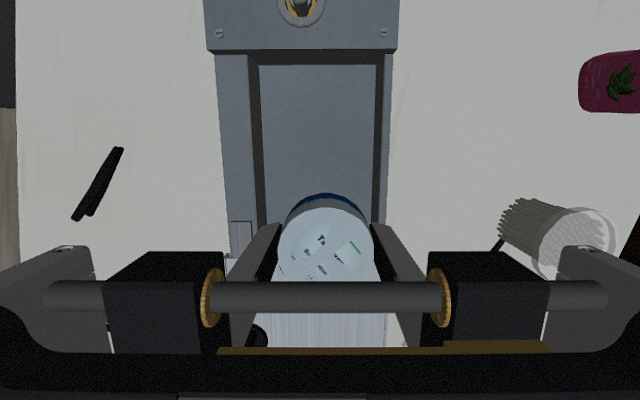

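The compartment is visible: its inner rail edge at x≈250 and right wall at x≈382 (row 100), and the block edge at row 52. The held pot is at (325,240).

Run:
```python
from h import *
W=np.load('w7.npy',allow_pickle=True).item()
g=cv2.cvtColor(W['color'],cv2.COLOR_RGB2GRAY).astype(int)
a=0.2182;X=np.array([np.cos(a),np.sin(a)]);Y=np.array([-np.sin(a),np.cos(a)]);O=np.array([565.8,-27.0])
cs=lambda p:np.round([((q[:2]-O)@X,(q[:2]-O)@Y) for q in p],1)
for r in(90,130,170):
    d=np.diff(cv2.blur(g[r-1:r+2].mean(0).reshape(1,-1).astype(np.float32),(3,1))[0]);i=[k for k in range(200,420) if abs(d[k])>4 and abs(d[k])==abs(d[max(k-3,0):k+4]).max()]
    print(r,[(k,round(float(d[k]),0)) for k in i],cs(plane(W,[(k,r) for k in i],50)).tolist())
print(cs(plane(W,[(300,52)],57)),cs(plane(W,[(299,7)],64)))
print('floor',cs(plane(W,[(262,130),(377,130)],5)))
print('tcp',cs([monitor.read_state()['eef_pos']]))
```

```text
90 [(216, -25.0), (248, -18.0), (260, 23.0), (374, -22.0), (383, 19.0), (391, 26.0)] [[-77.6, 9.0], [-48.9, 8.9], [-38.2, 8.9], [63.3, 9.2], [71.3, 9.2], [78.4, 9.2]]
130 [(219, -25.0), (250, -22.0), (261, 22.0), (373, -22.0), (381, 20.0), (389, 25.0)] [[-77.6, -25.8], [-49.0, -25.8], [-38.9, -25.8], [63.8, -25.6], [71.1, -25.5], [78.4, -25.5]]
170 [(223, -25.0), (252, -19.0), (263, 22.0), (371, -21.0), (380, 19.0), (387, 25.0)] [[-76.8, -62.7], [-49.2, -62.7], [-38.8, -62.6], [63.3, -62.4], [71.9, -62.3], [78.5, -62.3]]
[[-1.5 38.4]] [[-1.2 70. ]]
floor [[-47.7 -25.7]
 [ 75.3 -25.3]]
tcp [[ 20.9 -93.8]]
```

```bash
python3 -m jog '[{"grip":5,"dx":-1,"dy":0,"dz":0,"spin":0},{"grip":5,"dx":-1,"dy":4,"dz":0,"spin":0},{"grip":5,"dx":-1,"dy":8,"dz":0,"spin":0},{"grip":5,"dx":-1,"dy":11,"dz":0,"spin":0},{"grip":5,"dx":-1,"dy":12.2,"dz":0,"spin":0},{"grip":5,"dx":-1,"dy":12.5,"dz":0,"spin":0},{"grip":5,"dx":-1,"dy":12.5,"dz":0,"spin":0}]'; python3 -c "
from h import *
s=monitor.read_state();print(s['eef_pos'],s['wrist_force'])"
```

```text
clock: 26.88
eef_pos: [597.3, -117.5, 27.6]
eef_rot: [-1.571, -0.001, 0.219]
wrist_force: [-0.3, 0.2, -0.5]
finger_gap: 57.0
[ 597.31617429 -117.47192105   27.55477956] [-0.26904311  0.18187604 -0.53647029]
```

```bash
python3 -m jog '[{"grip":5,"dx":0,"dy":0.2,"dz":0,"spin":0},{"grip":5,"dx":0,"dy":0.37,"dz":0,"spin":0},{"grip":5,"dx":0,"dy":0.37,"dz":0,"spin":0},{"grip":5,"dx":0,"dy":0.37,"dz":0,"spin":0}]' && python3 -m jog '[{"grip":6.5,"dx":0,"dy":0,"dz":0,"spin":0},{"grip":7.2,"dx":0,"dy":0,"dz":0,"spin":0},{"grip":7.2,"dx":0,"dy":0,"dz":0,"spin":0},{"grip":7.2,"dx":0,"dy":-5,"dz":0,"spin":0},{"grip":7.2,"dx":0,"dy":-10,"dz":0,"spin":0},{"grip":7.2,"dx":0,"dy":-13,"dz":0,"spin":0},{"grip":7.2,"dx":0,"dy":-13,"dz":0,"spin":0}]'
python3 - <<'E'
from h import *
T=shot('top');S=shot('scene')
for c in(T,S):
    print([(np.round(e[0],1).tolist(),np.round(plane(c,[e[0]],37)[0]).tolist(),np.round(e[1])) for e in pots(c)])
W=shot('wrist');print([(np.round(e[0]),np.round(plane(W,[e[0]],42)[0],1)) for e in pots(W)])
go([448.6,399,127],0.218)
E
```

```text
clock: 27.38
eef_pos: [597.2, -117.5, 24.0]
eef_rot: [-1.571, -0.001, 0.219]
wrist_force: [-4.2, -0.1, 9.1]
finger_gap: 56.8
clock: 28.25
eef_pos: [597.7, -117.6, 155.0]
eef_rot: [-1.573, -0.004, 0.219]
wrist_force: [1.0, 0.1, 0.3]
finger_gap: 72.2
[([320.8, 184.5], [609.0, 1.0, 37.0], array([ 55., 107.])), ([426.0, 178.0], [627.0, -310.0, 37.0], array([42., 66.]))]
[]
[(array([397., 124.]), array([645.7, -31.1,  42. ])), (array([246., 112.]), array([504.7, -51. ,  42. ]))]
dx -3.185 dy 2.476 dz 53.600 spin 0.07
```

```bash
python3 -m jog '[{"grip":8,"dx":-0.3,"dy":0,"dz":5,"spin":0},{"grip":8,"dx":-0.6,"dy":0,"dz":11,"spin":0},{"grip":8,"dx":-1,"dy":0,"dz":17,"spin":0},{"grip":8,"dx":-1.3,"dy":0,"dz":23,"spin":0},{"grip":8,"dx":-1.6,"dy":0,"dz":29,"spin":0},{"grip":8,"dx":-2,"dy":0,"dz":35,"spin":0},{"grip":8,"dx":-2.5,"dy":0,"dz":41,"spin":0},{"grip":8,"dx":-3.2,"dy":0,"dz":47,"spin":0},{"grip":8,"dx":-3.2,"dy":1,"dz":53.6,"spin":0},{"grip":8,"dx":-3.2,"dy":2.2,"dz":53.6,"spin":0},{"grip":8,"dx":-3.2,"dy":2.2,"dz":53.6,"spin":0},{"grip":8,"dx":-3.2,"dy":2.2,"dz":53.6,"spin":0}]';python3 - <<'E'
from h import *
W=shot('wrist','w8')
P=[(np.round(e[0],1),np.round(e[1],1),np.round(plane(W,[e[0]],37)[0],1)) for e in pots(W)];print(P)
for p in P: go([*p[2][:2],18],0.218)
T=shot('top')
hsv=cv2.cvtColor(T['color'],cv2.COLOR_RGB2HSV);m=cv2.inRange(hsv,(88,20,110),(114,120,255))
for k in cv2.findContours(m,0,2)[0]:
    if 80<cv2.contourArea(k)<600: q=cv2.minEnclosingCircle(k);print(cv2.contourArea(k),np.round(q[0]),np.round(plane(T,[q[0]],37)))
E
```

```text
clock: 29.9
eef_pos: [449.6, 397.7, 130.7]
eef_rot: [-1.571, 0.0, 0.218]
wrist_force: [-0.5, -0.3, -0.1]
finger_gap: 79.9
[(array([325.1, 200.6]), array([57. , 58.2]), array([448.2, 400.6,  37. ]))]
dx -0.094 dy 11.302 dz 0.315 spin -0.02
279.5 [186. 241.] [[446. 395.  37.]]
```

```bash
python3 -m jog '[{"grip":8,"dx":-0.1,"dy":4,"dz":0.31,"spin":0},{"grip":8,"dx":-0.1,"dy":8,"dz":0.31,"spin":0},{"grip":8,"dx":-0.1,"dy":10.8,"dz":0.31,"spin":0},{"grip":8,"dx":-0.1,"dy":11.15,"dz":0.31,"spin":0},{"grip":8,"dx":-0.1,"dy":11.15,"dz":0.31,"spin":0},{"grip":5,"dx":-0.1,"dy":11.15,"dz":0.31,"spin":0},{"grip":5,"dx":-0.1,"dy":11.15,"dz":0.31,"spin":0},{"grip":5,"dx":-0.1,"dy":11.15,"dz":0.31,"spin":0},{"grip":5,"dx":-0.1,"dy":11.15,"dz":0.31,"spin":0},{"grip":5,"dx":-0.1,"dy":11.15,"dz":0.31,"spin":0}]' 25; python3 -m jog '[{"grip":5,"dx":0,"dy":-4,"dz":0,"spin":0},{"grip":5,"dx":0,"dy":-10,"dz":0,"spin":0},{"grip":5,"dx":0,"dy":-13.2,"dz":0,"spin":0},{"grip":5,"dx":0,"dy":-13.2,"dz":0,"spin":0},{"grip":5,"dx":0,"dy":-13.2,"dz":0,"spin":0}]'
python3 - <<'E'
from h import *
a=0.2182;X=np.array([np.cos(a),np.sin(a)]);Y=np.array([-np.sin(a),np.cos(a)]);O=np.array([565.8,-27.0])
p=O+11*X-10*Y; print(p);go([*p,152],a)
E
```

```text
clock: 31.25
eef_pos: [447.7, 401.8, 19.9]
eef_rot: [-1.57, -0.001, 0.219]
wrist_force: [-1.3, -1.6, 6.2]
finger_gap: 56.7
clock: 31.88
eef_pos: [446.9, 401.3, 149.7]
eef_rot: [-1.572, 0.002, 0.219]
wrist_force: [0.3, -0.1, -1.0]
finger_gap: 56.8
[578.70390205 -34.38168761]
dx 3.388 dy -0.194 dz -45.387 spin 0.06
```

```bash
python3 -m jog '[{"grip":5,"dx":0.3,"dy":-0.2,"dz":-5,"spin":0},{"grip":5,"dx":0.7,"dy":-0.2,"dz":-11,"spin":0},{"grip":5,"dx":1.2,"dy":-0.2,"dz":-17,"spin":0},{"grip":5,"dx":1.7,"dy":-0.2,"dz":-23,"spin":0},{"grip":5,"dx":2.2,"dy":-0.2,"dz":-29,"spin":0},{"grip":5,"dx":2.7,"dy":-0.2,"dz":-35,"spin":0},{"grip":5,"dx":3.2,"dy":-0.2,"dz":-41,"spin":0},{"grip":5,"dx":3.4,"dy":-0.2,"dz":-45.4,"spin":0},{"grip":5,"dx":3.4,"dy":-0.2,"dz":-45.4,"spin":0},{"grip":5,"dx":3.4,"dy":-0.2,"dz":-45.4,"spin":0}]';python3 - <<'E'
from h import *
go([578.7,-34.4,26],0.2182)
W=shot('wrist','w9');S=shot('scene','s3')
E
```

```text
clock: 33.12
eef_pos: [578.7, -33.6, 151.9]
eef_rot: [-1.57, 0.002, 0.219]
wrist_force: [-0.4, 0.2, -0.5]
finger_gap: 56.7
dx 0.008 dy 12.585 dz -0.086 spin 0.05
```

View pics/w9.png

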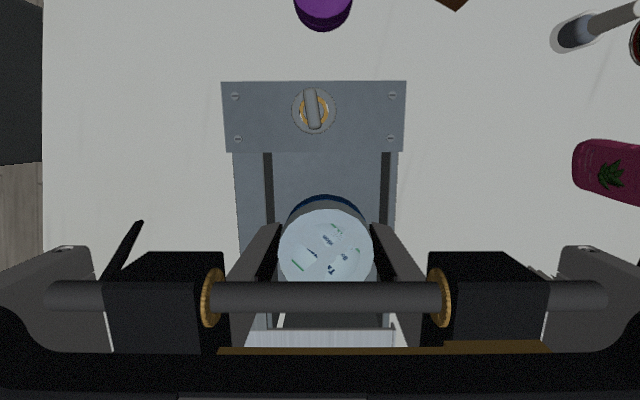

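The pot is held over the compartment between the rail and the far wall. The key head is at (314,108) and the block front at row 152, so there is clearance on all sides. Lowering.

```bash
python3 -m jog '[{"grip":5,"dx":0,"dy":4,"dz":-0.1,"spin":0},{"grip":5,"dx":0,"dy":8,"dz":-0.1,"spin":0},{"grip":5,"dx":0,"dy":11,"dz":-0.1,"spin":0},{"grip":5,"dx":0,"dy":12.3,"dz":-0.1,"spin":0},{"grip":5,"dx":0,"dy":12.6,"dz":-0.1,"spin":0},{"grip":5,"dx":0,"dy":12.75,"dz":-0.1,"spin":0},{"grip":5,"dx":0,"dy":12.75,"dz":-0.1,"spin":0},{"grip":5,"dx":0,"dy":12.75,"dz":-0.1,"spin":0}]'; python3 -c "
from h import *
s=monitor.read_state();print(s['eef_pos'],s['wrist_force'])"
```

```text
clock: 34.22
eef_pos: [579.8, -35.1, 26.4]
eef_rot: [-1.571, -0.001, 0.219]
wrist_force: [-1.1, 0.1, -0.6]
finger_gap: 56.9
[579.82552903 -35.10077699  26.37479904] [-1.0643312   0.14004439 -0.58880454]
```

```bash
python3 -m jog '[{"grip":5,"dx":0,"dy":0.15,"dz":0,"spin":0},{"grip":5,"dx":0,"dy":0.17,"dz":0,"spin":0},{"grip":5,"dx":0,"dy":0.17,"dz":0,"spin":0},{"grip":6.5,"dx":0,"dy":0.17,"dz":0,"spin":0},{"grip":7.2,"dx":0,"dy":0.17,"dz":0,"spin":0},{"grip":7.2,"dx":0,"dy":0.17,"dz":0,"spin":0},{"grip":7.2,"dx":0,"dy":-5,"dz":0,"spin":0},{"grip":7.2,"dx":0,"dy":-10,"dz":0,"spin":0},{"grip":7.2,"dx":0,"dy":-15,"dz":0,"spin":0},{"grip":7.2,"dx":0,"dy":-15,"dz":0,"spin":0},{"grip":7.2,"dx":0,"dy":-15,"dz":0,"spin":0}]'
python3 - <<'E'
from h import *
W=shot('wrist','w10');I=W['color']
hsv=cv2.cvtColor(I,cv2.COLOR_RGB2HSV)
m=cv2.inRange(hsv,(92,18,120),(112,120,255))
for k in cv2.findContours(m,0,2)[0]:
    if cv2.contourArea(k)>300: e=cv2.fitEllipse(cv2.convexHull(k));print(cv2.contourArea(k),np.round(e[0]),np.round(e[1]),np.round(plane(W,[e[0]],42)[0]))
for p in ([597.2,-117.5,42],[579.8,-35,42]): u,v=proj(W,p)[0].astype(int); print(u,v,hsv[v,u] if v<400 else '')
T=shot('top','t4');S=shot('scene','s4')
for c in(T,S):
    a=cv2.cvtColor(c['color'],cv2.COLOR_RGB2HSV);m=cv2.inRange(a,(88,18,110),(114,120,255))
    for k in cv2.findContours(m,0,2)[0]:
        if 80<cv2.contourArea(k)<600: q=cv2.minEnclosingCircle(k);print(cv2.contourArea(k),np.round(q[0]),q[1],np.round(plane(c,[q[0]],37)))
E
```

```text
clock: 35.6
eef_pos: [579.2, -35.1, 174.9]
eef_rot: [-1.571, 0.001, 0.219]
wrist_force: [-0.7, -0.5, -0.6]
finger_gap: 72.4
3942.5 [318. 331.] [140. 190.] [ 606. -203.   42.]
1382.5 [325. 267.] [44. 48.] [ 597. -118.   42.]
1940.5 [326. 197.] [50. 51.] [580. -37.  42.]
325 266 [103  38 162]
326 195 [102  36 158]
408.5 [276. 359.] 17.424530029296875 [[108. 132.  37.]]
88.0 [322. 204.] 7.236201763153076 [[551.  -3.  37.]]
542.0 [307. 205.] 28.161291122436523 [[549.  43.  37.]]
552.0 [312. 205.] 24.207536697387695 [[566.  55.  37.]]
```

Both pots sit in the case, at (597,−118) and (580,−37). Back to the knob.

```bash
python3 -c "
from h import *
go([558.4,-280.2,176],-0.169)"
```

```text
dx -7.350 dy -0.169 dz -23.480 spin 22.24
```

```bash
python3 -m jog '[{"grip":4,"dx":-1.9,"dy":0,"dz":-6,"spin":6},{"grip":4,"dx":-3.8,"dy":0,"dz":-12,"spin":12},{"grip":4,"dx":-5.6,"dy":0,"dz":-18,"spin":18},{"grip":4,"dx":-7.35,"dy":0,"dz":-23.5,"spin":22.3},{"grip":4,"dx":-7.35,"dy":0,"dz":-23.5,"spin":22.3},{"grip":4,"dx":-7.35,"dy":0,"dz":-23.5,"spin":22.3},{"grip":4,"dx":-7.35,"dy":0,"dz":-23.5,"spin":22.3}]'
python3 - <<'E'
from h import *
go([558.4,-280.2,76.5],-0.169)
W=shot('wrist');g=cv2.cvtColor(W['color'],cv2.COLOR_RGB2GRAY)
u,v=proj(W,[558.4,-280.2,91])[0].astype(int);m=(g[v-45:v+45,u-45:u+45]<40).astype(np.uint8)
c=max(cv2.findContours(m,0,2)[0],key=cv2.contourArea);print(u,v,np.array(cv2.minEnclosingCircle(c)[0])+[u-45,v-45],cv2.minAreaRect(c))
E
```

```text
clock: 36.62
eef_pos: [559.2, -279.1, 175.5]
eef_rot: [-1.571, 0.0, -0.168]
wrist_force: [-0.4, -0.2, -0.1]
finger_gap: 40.1
dx -0.060 dy 9.905 dz -0.125 spin 0.06
325 207 [325.         201.45454407] ((44.500003814697266, 36.999996185302734), (40.305084228515625, 40.305084228515625), 45.0)
```

Knob is where expected. Descend and grip.

```bash
python3 -m jog '[{"grip":4,"dx":-0.06,"dy":4,"dz":-0.12,"spin":0},{"grip":4,"dx":-0.06,"dy":8,"dz":-0.12,"spin":0},{"grip":4,"dx":-0.06,"dy":9.8,"dz":-0.12,"spin":0},{"grip":4,"dx":-0.06,"dy":9.8,"dz":-0.12,"spin":0},{"grip":4,"dx":-0.06,"dy":9.8,"dz":-0.12,"spin":0},{"grip":0.5,"dx":-0.06,"dy":9.8,"dz":-0.12,"spin":0},{"grip":0.5,"dx":-0.06,"dy":9.8,"dz":-0.12,"spin":0},{"grip":0.5,"dx":-0.06,"dy":9.8,"dz":-0.12,"spin":0},{"grip":0.5,"dx":-0.06,"dy":9.8,"dz":-0.12,"spin":0},{"grip":0.5,"dx":-0.06,"dy":9.8,"dz":-0.12,"spin":0}]' 50; python3 -c "
from h import *
s=monitor.read_state();print(s['wrist_force'],s['moment'],s['finger_gap']);go([516.3,-94.6,s['eef_pos'][2]],s['eef_rot'][2])"
```

```text
clock: 37.92
eef_pos: [558.2, -281.6, 78.0]
eef_rot: [-1.571, -0.0, -0.17]
wrist_force: [0.3, 0.1, 3.5]
finger_gap: 12.0
[0.27391805 0.10000254 3.53876965] [-0.04883477  0.08447934  0.10584893] 12.047129296961096
dx -7.296 dy -0.006 dz 17.720 spin -0.00
```

```bash
python3 -m jog '[{"grip":0.5,"dx":-0.4,"dy":0,"dz":1,"spin":0},{"grip":0.5,"dx":-1.03,"dy":0,"dz":2.5,"spin":0},{"grip":0.5,"dx":-1.65,"dy":0,"dz":4,"spin":0},{"grip":0.5,"dx":-2.27,"dy":0,"dz":5.5,"spin":0},{"grip":0.5,"dx":-2.88,"dy":0,"dz":7,"spin":0},{"grip":0.5,"dx":-3.5,"dy":0,"dz":8.5,"spin":0},{"grip":0.5,"dx":-4.12,"dy":0,"dz":10,"spin":0},{"grip":0.5,"dx":-4.74,"dy":0,"dz":11.5,"spin":0},{"grip":0.5,"dx":-5.35,"dy":0,"dz":13,"spin":0},{"grip":0.5,"dx":-5.97,"dy":0,"dz":14.5,"spin":0},{"grip":0.5,"dx":-6.6,"dy":0,"dz":16,"spin":0},{"grip":0.5,"dx":-7.1,"dy":0,"dz":17.2,"spin":0},{"grip":0.5,"dx":-7.33,"dy":0,"dz":17.8,"spin":0},{"grip":0.5,"dx":-7.4,"dy":0,"dz":18,"spin":0},{"grip":0.5,"dx":-7.4,"dy":0,"dz":18,"spin":0}]'; python3 -c "
from h import *
s=monitor.read_state();print(s['eef_pos'],s['wrist_force'],s['moment'])"
```

```text
clock: 39.8
eef_pos: [516.0, -95.3, 78.1]
eef_rot: [-1.578, -0.004, -0.17]
wrist_force: [4.2, -37.6, -3.3]
finger_gap: 11.9
[516.03613676 -95.28650348  78.05585686] [  4.19383933 -37.63402488  -3.29090892] [-7.41663781 -0.67996797  0.05183824]
```

Shut against the stop. Ease slightly and tighten the knob clockwise.

```bash
python3 -m jog '[{"grip":0.5,"dx":0.05,"dy":0,"dz":-0.15,"spin":0},{"grip":0.5,"dx":0.05,"dy":0,"dz":-0.15,"spin":5},{"grip":0.5,"dx":0.05,"dy":0,"dz":-0.15,"spin":12},{"grip":0.5,"dx":0.05,"dy":0,"dz":-0.15,"spin":19},{"grip":0.5,"dx":0.05,"dy":0,"dz":-0.15,"spin":26},{"grip":0.5,"dx":0.05,"dy":0,"dz":-0.15,"spin":33},{"grip":0.5,"dx":0.05,"dy":0,"dz":-0.15,"spin":40},{"grip":0.5,"dx":0.05,"dy":0,"dz":-0.15,"spin":47},{"grip":0.5,"dx":0.05,"dy":0,"dz":-0.15,"spin":54},{"grip":0.5,"dx":0.05,"dy":0,"dz":-0.15,"spin":60},{"grip":0.5,"dx":0.05,"dy":0,"dz":-0.15,"spin":66},{"grip":0.5,"dx":0.05,"dy":0,"dz":-0.15,"spin":68},{"grip":0.5,"dx":0.05,"dy":0,"dz":-0.15,"spin":68}]' 60; python3 -c "
from h import *
s=monitor.read_state();print(s['wrist_force'],s['moment'])"
python3 -m jog '[{"grip":0.5,"dx":0,"dy":0,"dz":0,"spin":2},{"grip":0.5,"dx":0,"dy":0,"dz":0,"spin":3},{"grip":0.5,"dx":0,"dy":0,"dz":0,"spin":3}]'; python3 -c "
from h import *
s=monitor.read_state();print(s['wrist_force'],s['moment'])"
```

```text
clock: 41.42
eef_pos: [514.4, -94.2, 78.1]
eef_rot: [-1.574, -0.002, -1.357]
wrist_force: [-11.8, -15.9, 14.0]
finger_gap: 11.4
[-11.81293696 -15.91612818  13.99887563] [-3.11492863  2.47293825  0.1772027 ]
clock: 41.8
eef_pos: [514.4, -94.1, 78.1]
eef_rot: [-1.574, -0.002, -1.408]
wrist_force: [-11.4, -15.5, 13.6]
finger_gap: 12.0
[-11.3552553  -15.53713831  13.64191748] [-3.07021519  2.42829797  0.76756358]
```

Stop felt (0.77 N·m). Release and go back to the key.

```bash
python3 -m jog '[{"grip":3,"dx":0,"dy":0,"dz":0,"spin":3},{"grip":4,"dx":0,"dy":0,"dz":0,"spin":3},{"grip":4,"dx":0,"dy":0,"dz":0,"spin":3},{"grip":4,"dx":0,"dy":-4,"dz":0,"spin":3},{"grip":4,"dx":0,"dy":-9,"dz":0,"spin":3},{"grip":4,"dx":0,"dy":-9,"dz":0,"spin":3},{"grip":4,"dx":0,"dy":-9,"dz":0,"spin":3}]'
python3 - <<'E'
from h import *
go([549.9,46.9,168],0.27)
W=shot('wrist','w11');u,v=proj(W,[515.9,-94.4,91])[0].astype(int);print(u,v)
g=cv2.cvtColor(W['color'],cv2.COLOR_RGB2GRAY)[v-50:v+50,u-50:u+50]
print([int(x) for x in g.mean(0)[::5]])
E
```

```text
clock: 42.68
eef_pos: [515.4, -92.8, 166.8]
eef_rot: [-1.572, 0.001, -1.461]
wrist_force: [0.1, -0.2, -0.3]
finger_gap: 40.0
dx -13.510 dy -0.117 dz 4.959 spin -99.17
327 207
[116, 113, 104, 97, 149, 149, 131, 113, 107, 95, 97, 88, 108, 117, 141, 151, 106, 105, 113, 119]
```

```bash
python3 -m jog '[{"grip":4,"dx":-2,"dy":0,"dz":0.7,"spin":-10},{"grip":4,"dx":-4,"dy":0,"dz":1.5,"spin":-20},{"grip":4,"dx":-6,"dy":0,"dz":2.2,"spin":-30},{"grip":4,"dx":-8,"dy":0,"dz":3,"spin":-40},{"grip":4,"dx":-10,"dy":0,"dz":3.7,"spin":-50},{"grip":4,"dx":-12,"dy":0,"dz":4.4,"spin":-60},{"grip":4,"dx":-13.5,"dy":0,"dz":5,"spin":-70},{"grip":4,"dx":-13.5,"dy":0,"dz":5,"spin":-80},{"grip":4,"dx":-13.5,"dy":0,"dz":5,"spin":-90},{"grip":4,"dx":-13.5,"dy":0,"dz":5,"spin":-99.2},{"grip":4,"dx":-13.5,"dy":0,"dz":5,"spin":-99.2},{"grip":4,"dx":-13.5,"dy":0,"dz":5,"spin":-99.2}]'
python3 - <<'E'
from h import *
W=shot('wrist','w12');np.save('w12.npy',W,allow_pickle=True)
go([549.9,46.9,82],0.27)
u,v=proj(W,[549.9,46.9,101])[0].astype(int);print(u,v)
x0,y0=u-40,v-45;C=W['color'][y0:y0+90,x0:x0+80]
cv2.imwrite('pics/c12.png',cv2.resize(C,None,fx=5,fy=5)[...,::-1])
hsv=cv2.cvtColor(C,cv2.COLOR_RGB2HSV).astype(int)
for r in range(20,75,5): print(r,[int(x) for x in C[r].mean(1)[20:60]])
E
```

```text
clock: 44.22
eef_pos: [550.6, 46.5, 167.0]
eef_rot: [-1.57, 0.001, 0.266]
wrist_force: [0.3, 0.0, 0.4]
finger_gap: 40.2
dx -0.058 dy 8.523 dz 0.054 spin -0.18
325 211
20 [88, 88, 86, 94, 89, 90, 92, 85, 55, 81, 98, 95, 98, 105, 99, 101, 96, 95, 95, 94, 100, 105, 100, 99, 100, 102, 103, 99, 93, 99, 92, 73, 75, 93, 91, 92, 91, 88, 88, 92]
25 [91, 93, 92, 91, 89, 97, 100, 101, 101, 104, 101, 101, 98, 98, 52, 40, 38, 42, 43, 50, 47, 45, 44, 61, 107, 102, 97, 99, 100, 100, 100, 99, 98, 96, 97, 94, 98, 93, 91, 93]
30 [89, 70, 92, 98, 99, 97, 101, 95, 100, 99, 96, 98, 98, 67, 50, 75, 90, 90, 93, 94, 95, 94, 91, 72, 37, 39, 58, 92, 101, 100, 99, 100, 100, 100, 101, 97, 100, 100, 89, 83]
35 [92, 106, 97, 100, 96, 99, 101, 78, 74, 98, 94, 84, 100, 67, 86, 90, 101, 104, 102, 103, 105, 104, 100, 88, 79, 74, 104, 100, 95, 67, 99, 90, 66, 73, 102, 101, 101, 100, 98, 91]
40 [90, 80, 97, 100, 99, 96, 100, 95, 65, 62, 100, 80, 112, 101, 50, 85, 98, 99, 103, 102, 107, 105, 103, 96, 88, 56, 89, 106, 102, 87, 94, 94, 99, 101, 97, 100, 101, 98, 91, 76]
45 [92, 90, 87, 74, 92, 101, 98, 106, 104, 104, 99, 
[... 297 characters left out ...]
55 [88, 86, 92, 89, 89, 88, 90, 91, 89, 91, 92, 87, 88, 89, 93, 88, 70, 88, 94, 103, 104, 102, 109, 104, 98, 93, 80, 67, 95, 92, 92, 96, 92, 90, 94, 88, 93, 94, 91, 93]
60 [89, 89, 88, 88, 87, 91, 89, 87, 87, 90, 90, 89, 89, 90, 91, 92, 91, 87, 84, 94, 97, 97, 95, 95, 95, 80, 80, 89, 90, 94, 94, 91, 91, 92, 92, 92, 89, 92, 93, 91]
65 [92, 86, 91, 90, 87, 90, 87, 89, 86, 88, 86, 90, 89, 88, 92, 90, 94, 89, 88, 91, 90, 88, 92, 92, 95, 90, 90, 96, 95, 94, 92, 90, 91, 91, 90, 91, 92, 87, 93, 90]
70 [146, 146, 144, 147, 149, 148, 143, 144, 147, 143, 141, 144, 147, 148, 147, 148, 141, 142, 146, 146, 148, 146, 149, 144, 146, 146, 148, 143, 144, 145, 141, 138, 141, 143, 142, 124, 133, 134, 132, 133]
```

The key head is about 7° counterclockwise of the tool. I'll correct the yaw to about 0.39.

Run:
```python
from h import *
W=np.load('w12.npy',allow_pickle=True).item();P=plane(W,[(325.1,210.3)],101)[0];print(P);go([P[0],P[1],82],0.385)
```

```text
[549.45761048  47.75429158 101.        ]
dx -0.078 dy 8.523 dz 0.148 spin -6.76
```

```bash
python3 -m jog '[{"grip":4,"dx":-0.07,"dy":3,"dz":0.09,"spin":-6.8},{"grip":4,"dx":-0.07,"dy":6,"dz":0.09,"spin":-6.8},{"grip":4,"dx":-0.07,"dy":8,"dz":0.09,"spin":-6.8},{"grip":4,"dx":-0.07,"dy":8.45,"dz":0.09,"spin":-6.8},{"grip":4,"dx":-0.07,"dy":8.45,"dz":0.09,"spin":-6.8},{"grip":0.5,"dx":-0.07,"dy":8.45,"dz":0.09,"spin":-6.8},{"grip":0.5,"dx":-0.07,"dy":8.45,"dz":0.09,"spin":-6.8},{"grip":0.5,"dx":-0.07,"dy":8.45,"dz":0.09,"spin":-6.8},{"grip":0.5,"dx":-0.07,"dy":8.45,"dz":0.09,"spin":-6.8},{"grip":0.5,"dx":-0.07,"dy":8.45,"dz":0.09,"spin":-6.8}]' 50; python3 -c "
from h import *
s=monitor.read_state();print(s['wrist_force'],s['moment'],s['finger_gap'])"
```

```text
clock: 45.52
eef_pos: [550.0, 47.2, 83.5]
eef_rot: [-1.571, -0.0, 0.388]
wrist_force: [-1.0, 0.0, 2.5]
finger_gap: 9.5
[-1.04335298  0.01788823  2.45953984] [-0.05137237  0.10378775 -0.02099538] 9.468660124762161
```

```bash
python3 -m jog '[{"grip":0.5,"dx":0,"dy":0,"dz":0,"spin":-4},{"grip":0.5,"dx":0,"dy":0,"dz":0,"spin":-11},{"grip":0.5,"dx":0,"dy":0,"dz":0,"spin":-18},{"grip":0.5,"dx":0,"dy":0,"dz":0,"spin":-25},{"grip":0.5,"dx":0,"dy":0,"dz":0,"spin":-32},{"grip":0.5,"dx":0,"dy":0,"dz":0,"spin":-39},{"grip":0.5,"dx":0,"dy":0,"dz":0,"spin":-46},{"grip":0.5,"dx":0,"dy":0,"dz":0,"spin":-53},{"grip":0.5,"dx":0,"dy":0,"dz":0,"spin":-60},{"grip":0.5,"dx":0,"dy":0,"dz":0,"spin":-67},{"grip":0.5,"dx":0,"dy":0,"dz":0,"spin":-74},{"grip":0.5,"dx":0,"dy":0,"dz":0,"spin":-80},{"grip":0.5,"dx":0,"dy":0,"dz":0,"spin":-80}]'; python3 -c "
from h import *
s=monitor.read_state();print(s['wrist_force'],s['moment'])"
python3 -m jog '[{"grip":0.5,"dx":0,"dy":0,"dz":0,"spin":-3},{"grip":0.5,"dx":0,"dy":0,"dz":0,"spin":-6},{"grip":0.5,"dx":0,"dy":0,"dz":0,"spin":-9},{"grip":0.5,"dx":0,"dy":0,"dz":0,"spin":-9}]'; python3 -c "
from h import *
s=monitor.read_state();print(s['wrist_force'],s['moment'])"
```

```text
clock: 47.15
eef_pos: [549.5, 46.3, 83.4]
eef_rot: [-1.569, 0.001, 1.786]
wrist_force: [-5.2, -6.8, 6.2]
finger_gap: 9.8
[-5.1837719  -6.75169609  6.23003114] [-1.45545468  1.20804408 -0.04710464]
clock: 47.65
eef_pos: [549.6, 46.0, 83.4]
eef_rot: [-1.569, 0.001, 1.942]
wrist_force: [-4.9, -8.9, 6.4]
finger_gap: 9.7
[-4.92527043 -8.9369444   6.4230357 ] [-1.84887411  0.99560385 -0.06783119]
```

```bash
python3 -m jog '[{"grip":0.5,"dx":0,"dy":0,"dz":0,"spin":-2},{"grip":0.5,"dx":0,"dy":0,"dz":0,"spin":-4},{"grip":0.5,"dx":0,"dy":0,"dz":0,"spin":-4}]'; python3 -c "
from h import *
s=monitor.read_state();print(s['moment'])"
python3 -m jog '[{"grip":0.5,"dx":0,"dy":0,"dz":0,"spin":-2},{"grip":0.5,"dx":0,"dy":0,"dz":0,"spin":-3},{"grip":0.5,"dx":0,"dy":0,"dz":0,"spin":-3}]'; python3 -c "
from h import *
s=monitor.read_state();print(s['moment'])"
```

```text
clock: 48.02
eef_pos: [549.6, 45.9, 83.5]
eef_rot: [-1.569, 0.001, 2.012]
wrist_force: [-4.7, -9.7, 6.6]
finger_gap: 9.6
[-1.9644094   1.03696028 -0.21376745]
clock: 48.4
eef_pos: [549.7, 45.9, 83.4]
eef_rot: [-1.569, 0.001, 2.064]
wrist_force: [-4.1, -9.7, 5.5]
finger_gap: 9.3
[-1.96099683  0.8135125  -0.40817665]
```

Firm stop, so the lock is at 0. Back the key to mid-play and pull it out.

```bash
python3 -m jog '[{"grip":0.5,"dx":0,"dy":0,"dz":0,"spin":6},{"grip":0.5,"dx":0,"dy":0,"dz":0,"spin":12},{"grip":0.5,"dx":0,"dy":0,"dz":0,"spin":13},{"grip":0.5,"dx":0,"dy":-0.3,"dz":0,"spin":13},{"grip":0.5,"dx":0,"dy":-0.8,"dz":0,"spin":13},{"grip":0.5,"dx":0,"dy":-1.3,"dz":0,"spin":13},{"grip":0.5,"dx":0,"dy":-1.8,"dz":0,"spin":13},{"grip":0.5,"dx":0,"dy":-2.5,"dz":0,"spin":13},{"grip":0.5,"dx":0,"dy":-4,"dz":0,"spin":13},{"grip":0.5,"dx":0,"dy":-8.5,"dz":0,"spin":13},{"grip":0.5,"dx":0,"dy":-8.5,"dz":0,"spin":13},{"grip":0.5,"dx":0,"dy":-8.5,"dz":0,"spin":13}]'
python3 - <<'E'
from h import *
go([645.7,203.5,169],1.33)
W=shot('wrist','w13');I=W['color']
m=cv2.inRange(cv2.cvtColor(I,cv2.COLOR_RGB2HSV),(12,110,70),(30,255,255))[60:240,230:420]
for k in cv2.findContours(m,0,2)[0]:
    if cv2.contourArea(k)>30: print(np.array(cv2.minEnclosingCircle(k)[0])+[230,60],cv2.contourArea(k))
E
```

```text
clock: 49.9
eef_pos: [549.9, 47.3, 168.4]
eef_rot: [-1.571, -0.0, 1.837]
wrist_force: [-0.0, 0.7, -0.9]
finger_gap: 9.3
dx 12.542 dy -0.047 dz -13.355 spin 29.07
[324.   200.75] 421.0
```

```bash
python3 -m jog '[{"grip":0.5,"dx":4,"dy":0,"dz":-4.2,"spin":9},{"grip":0.5,"dx":8,"dy":0,"dz":-8.5,"spin":18},{"grip":0.5,"dx":12.5,"dy":0,"dz":-13.35,"spin":27},{"grip":0.5,"dx":12.5,"dy":0,"dz":-13.35,"spin":29.1},{"grip":0.5,"dx":12.5,"dy":0,"dz":-13.35,"spin":29.1},{"grip":0.5,"dx":12.5,"dy":0,"dz":-13.35,"spin":29.1},{"grip":0.5,"dx":12.5,"dy":0,"dz":-13.35,"spin":29.1}]'
python3 - <<'E'
from h import *
W=shot('wrist','w14')
m=cv2.inRange(cv2.cvtColor(W['color'],cv2.COLOR_RGB2HSV),(5,90,40),(18,220,255))[100:260,250:400]
c=max(cv2.findContours(m,0,2)[0],key=cv2.contourArea);print(cv2.boundingRect(c),cv2.minAreaRect(c))
go([645.7,203.5,88],1.33)
E
```

```text
clock: 50.82
eef_pos: [645.8, 202.2, 168.5]
eef_rot: [-1.571, -0.0, 1.329]
wrist_force: [-0.3, -0.4, -1.0]
finger_gap: 9.4
(56, 71, 41, 47) ((76.0, 94.0), (40.0, 46.0), 0.0)
dx 0.114 dy 8.056 dz 0.044 spin -0.06
```

```bash
python3 -m jog '[{"grip":0.5,"dx":0.11,"dy":3,"dz":0.04,"spin":0},{"grip":0.5,"dx":0.11,"dy":6,"dz":0.04,"spin":0},{"grip":0.5,"dx":0.11,"dy":8,"dz":0.04,"spin":0},{"grip":0.5,"dx":0.11,"dy":8,"dz":0.04,"spin":0},{"grip":0.5,"dx":0.11,"dy":8,"dz":0.04,"spin":0},{"grip":0.5,"dx":0.11,"dy":8,"dz":0.04,"spin":0}]'; python3 -c "
from h import *
go([645.7,203.5,56],1.33)"
```

```text
clock: 51.62
eef_pos: [646.2, 204.2, 89.6]
eef_rot: [-1.573, -0.001, 1.329]
wrist_force: [-0.4, -0.4, -0.9]
finger_gap: 9.7
dx -0.082 dy 3.359 dz 0.041 spin -0.04
```

```bash
python3 -m jog '[{"grip":0.5,"dx":-0.06,"dy":0.5,"dz":0.04,"spin":0},{"grip":0.5,"dx":-0.06,"dy":0.9,"dz":0.04,"spin":0},{"grip":0.5,"dx":-0.06,"dy":1.3,"dz":0.04,"spin":0},{"grip":0.5,"dx":-0.06,"dy":1.6,"dz":0.04,"spin":0},{"grip":0.5,"dx":-0.06,"dy":1.6,"dz":0.04,"spin":0}]'; python3 -c "
from h import *
s=monitor.read_state();print(s['wrist_force'],s['moment'])"
```

```text
clock: 52.25
eef_pos: [645.1, 203.6, 71.9]
eef_rot: [-1.57, 0.0, 1.329]
wrist_force: [0.6, 0.3, -0.1]
finger_gap: 9.6
[ 0.6113993   0.33727295 -0.06650361] [-0.00833585  0.01817782 -0.00265337]
```

In the slot. Push to seat.

```bash
python3 -m jog '[{"grip":0.5,"dx":0,"dy":0.4,"dz":0,"spin":0},{"grip":0.5,"dx":0,"dy":0.8,"dz":0,"spin":0},{"grip":0.5,"dx":0,"dy":1.2,"dz":0,"spin":0},{"grip":0.5,"dx":0,"dy":1.5,"dz":0,"spin":0},{"grip":0.5,"dx":0,"dy":1.7,"dz":0,"spin":0},{"grip":0.5,"dx":0,"dy":1.8,"dz":0,"spin":0},{"grip":0.5,"dx":0,"dy":1.8,"dz":0,"spin":0}]'; python3 -c "
from h import *
s=monitor.read_state();print(s['wrist_force'],s['moment'])"
```

```text
clock: 53.12
eef_pos: [645.2, 203.6, 55.5]
eef_rot: [-1.571, -0.0, 1.329]
wrist_force: [-5.6, -2.3, 9.8]
finger_gap: 9.5
[-5.55271945 -2.30269633  9.81018423] [-3.70501972e-01  1.24358632e+00 -2.98274644e-04]
```

Seated at 55.5 with 10 N, as predicted. Release, retreat and make the last composite check.

```bash
python3 -m jog '[{"grip":2,"dx":0,"dy":0,"dz":0,"spin":0},{"grip":4,"dx":0,"dy":0,"dz":0,"spin":0},{"grip":4,"dx":0,"dy":0,"dz":0,"spin":0},{"grip":4,"dx":0,"dy":-4,"dz":0,"spin":0},{"grip":4,"dx":0,"dy":-9.6,"dz":0,"spin":0},{"grip":4,"dx":0,"dy":-9.6,"dz":0,"spin":0},{"grip":4,"dx":0,"dy":-9.6,"dz":0,"spin":0}]'
python3 - <<'E'
from h import *
W=shot('wrist','w15');T=shot('top','t5');S=shot('scene','s5')
u,v=proj(W,[646,203,73])[0].astype(int);a=W['color'][v-50:v+50,u-50:u+50]
r=lambda n:cv2.imread('pics/'+n+'.png')[...,::-1]
b=r('w13')[150:250,274:374];c=r('w11')[157:257,277:377]
R=lambda i:cv2.resize(i,(265,265),interpolation=cv2.INTER_CUBIC)
row1=np.hstack([R(a),R(b),R(c)]);row2=np.hstack([cv2.resize(S['color'][130:350,150:450],(397,291)),cv2.resize(T['color'][140:300,150:450],(398,291))])
cv2.imwrite('pics/fin.png',np.vstack([row1,row2])[...,::-1])
E
```

```text
clock: 54.0
eef_pos: [644.9, 203.5, 149.6]
eef_rot: [-1.57, 0.0, 1.329]
wrist_force: [0.2, 0.3, -0.2]
finger_gap: 40.1
```

View pics/fin.png

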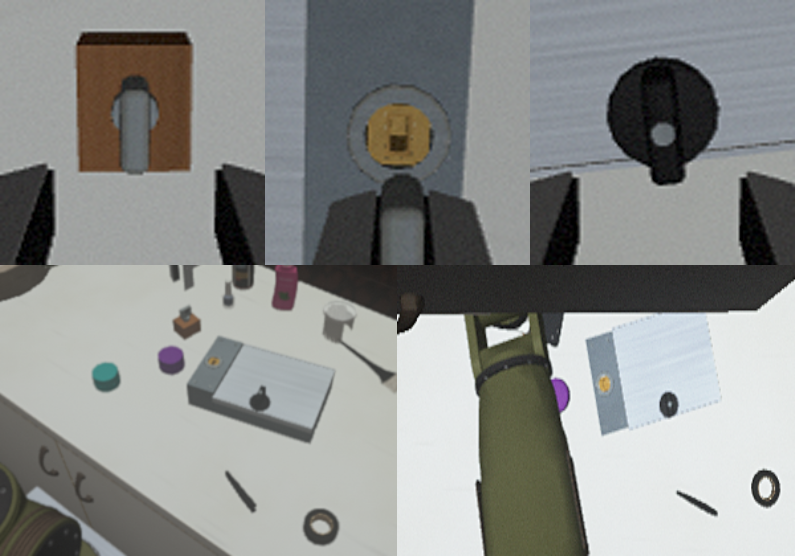

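The key is seated in its stand, the plug slot is back along case x, and the knob bar is square to the lid edge (tight). The lid is shut, no blue pots remain on the counter, and the bystanders are in place.

```bash
python3 -c "
from h import *
print(ticket.sign_off())"
```

```text
the job is handed in; nothing more can be done
None
```

The job is done and handed in at about 54 s on the robot's clock, in the order you asked. The case was unlocked, opened, loaded with two blue pots, shut, clamped and locked, and the key is back in its stand. Only two blue pots were on the counter; the third was absent.

**What the last checks showed:**
- **Lid:** It reached its stop both ways. It travelled 190 mm to fully open, and when shut it pressed against the stop with about 38 N on the wrist.
- **Knob:** Tightened to a firm stop at about 0.77 N·m.
- **Lock:** Turned back to a firm stop at about 0.4 N·m, and the last picture shows the slot lined up with the case again.
- **Pots:** Both were seen standing inside the case before the lid closed. No blue pots were left on the counter, apart from the strip the arm hides in the last top view.
- **Key:** It went into the stand to its expected seated depth, with about 10 N pushing back.
- **Other items:** The tape, polish and clip appear unmoved in the last pictures.

**What disagreed:**
- **Positions:** The scene and top cameras differed from the wrist camera by a few millimetres, so I used the wrist measurements.
- **Pot height:** Two wrist views put the pot tops at 33 mm, against the stated 37 mm.
- **Compartment centre:** It lay about 9 mm from where I had assumed, along the case's x. I corrected this before setting the pots down.
- **First move:** It was refused because the rows were incomplete, so nothing moved.

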